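Empty the drying-ball shaker into its tray

ROBOT

A 6-joint arm with a two-finger parallel gripper is mounted at the origin on the work surface. World frame = base frame: x ahead of the robot, y to its left, z up, the work surface at z = 0. Lengths are in m, angles in rad, forces in N, time in s.
With the tool pointing down it reaches from about 0.25 to 0.725 m from the base axis. Payload 4 kg.
Tool frame: the origin (TCP) lies on the centre line of the jaws, within the pads' length; the fingertips stand 11 mm ahead of it and the grasp point (between the pads) lies 8 mm behind it; z points along the fingers, x is the direction in which the jaws open and shut, and the axes are right-handed (so a half turn about z gives the same grasp; the last joint's range is limited). The gripper opens to 85 mm and grips with 20 to 120 N. Pads are 22 mm wide; open, the fingers measure 114 mm over their backs; the gripper's body (76 mm by 85 mm) begins 54 mm behind the grasp point. The pads swing forward as they close: fully open they stand 13 mm farther back than shut.
Start: joints at [1.204, 0.241, 0.005, 1.335, 0, 1.571], TCP at [0.179, 0.467, 0.242] pointing down, gripper open.
Joint ranges: [-2.72, 2.72], [-1.05, 1.87], [-1.09, 1.28], [-1.99, 2.15], [-1.42, 1.44], [-3.14, 3.14]. Speed limits (rad/s): [2.79, 2.79, 3.14, 3.14, 3.14, 3.14].

INTERFACE

Orientations are given as a unit quaternion [x, y, z, w].
In Python, from workcell import bot, viewer, order gives the robot as it stands. The module is installed in compiled form; this text tells all that it offers.
- The arm moves only by the tool send_rows, never from a script. Its argument "increments" is a list that holds one entry, the list of rows, each a list of 4 numbers: the shift along the tool's x, y, z in m, then the turn about the tool's z in degrees. A call has exactly 8 rows; each row shifts and turns the pose as measured when the row begins, along the tool's axes as they then stand; what a row does not reach is not made up. A row lasts 1/10 s, in which the tool goes at most 50 mm and 8.59 degrees, less where a joint would pass 70% of its speed; a pose out of reach is approached as far as the arm can. A call is refused whole if a number of a shift passes 0.05 or a number of a turn 8.59, either way. A call with a gripper value outside its range is refused whole. "hand" is the closure, from -1 (fully open) to 1 (shut), so that 0 is half open, set as the call begins (left out, the last holds). The fingers move at their own pace and stop on an object; the grip force is fixed at half the most. Time passes only in rows, so rows that do not move let the fingers close, or fill a call up. It gives the time, the measured TCP pose, the force and the opening at its end, in the units of the state.
- bot.get_obs(): the state, without advancing time (a new reading comes with each control period).
- viewer.camera(name): name is "scene" or "top"; returns a dict with "image" (480x640x3 uint8, red, green, blue), "range_z" (480x640 float32, m along the optical axis (not along the pixel's ray), 0 where there is no reading), "camera_matrix" (3x3 intrinsics, pixels), "dist" ([k1, k2, p1, p2, k3] as OpenCV has them; the pictures are not rectified), "eye" and "rotation" of the camera in the world. Camera axes: x right, y down, z forward; pixel columns grow to the right and rows downward; lengths in m; the calibration is good to about 2 mm. A picture is of the moment at which its call begins.
- order.job_done(): hands the job in, once; it reports no verdict.
The state is a dict: "clock": time; "joint_pos": joint angles; "joint_vel": joint speeds; "tau": joint torques, N m; "eef_pos": TCP position; "tool_rot": TCP orientation; "ft_force": force on the tool from outside, world axes, zero at the start; "ft_torque": the same for the moment, N m; "grip_width": finger opening in m.
Only numpy, scipy, OpenCV 4.12 (cv2) and the standard library are available. Lean on these libraries where they do the work, as an engineer would, in place of code of your own. Each camera call takes 0.05 s, during which the arm holds its last target.

TASK

Empty the drying balls out of the tilting shaker jar into the green tray: set the tray on the table under the side where the jar pours, unscrew the white perforated cap and lay it grip-up on the round cork mat, and then swing the jar over by its orange crank until all five balls are in the tray. Finally swing the jar back fully upright and let go; leave the tray standing flat on the table and do not disturb the parallel rule, compass, dividers or pencil cup.

Things in the scene. Friction and masses are not known exactly. Their poses are not given: they have to be found in the camera images.
- stand: Dark wooden tilting stand fixed to the table, the clear jar hung between its cheeks. Origin: centre of the underside of its base plate (112 mm along x, 80 along y, 6 thick). Cheeks at x = +-48 mm, 8 thick, 44 wide along y, 138 high. The jar's pivot runs along the stand's x, 120 mm above the origin; the jar pours towards the stand's -y.
- pour_spot (a point): Point on the table, 112 mm from the stand's origin towards its -y: the balls fall within about 70 mm of it along the stand's y and 30 mm along its x, so the tray's centre belongs here, squared up with the stand and clear of its base plate.
- jar (a joint): Tilt of the jar, rad: 0 = upright (stop), grows as the mouth swings towards the stand's -y, stop at 2.2 (mouth pointing down at a slant). Stays where it is left: friction 0.2 N m, about 3 N at the crank grip.
- jar_mouth (a point): Centre of the jar's open rim, 55 mm from the pivot along the jar axis (175 mm above the table when upright). The clear jar is a straight tube, 60 mm outside, 54 mm inside, 100 mm long; a white stop post for the cap stands at its back, out to 49 mm from the axis. Tipping, nothing comes lower than 55 mm above the table.
- crank_grip (a point): Middle of the orange crank grip, a round bar 14 mm thick along the stand's x, free 27 mm either side, 90 mm from the stand's origin towards -x. 69.5 mm from the pivot axis: at tilt 0 it is 60 mm to the stand's +y and 35 mm above the pivot; with growing tilt it goes over the top and down to -y. The bar turns with the jar: let it turn between loosely closed fingers.
- cap: White perforated cap, 76 mm across, 17 mm high, 60 g, with a blue ear to 48 mm from its axis. Origin: centre of its lower edge, z up. Quarter-turn screw: two lugs inside hold it under lugs on the neck. Turned anticlockwise (from above) by 60 to 110 degrees, best 80, it is free: lift it straight up 20 mm or more. It turns easily and does not climb; clockwise, ear meets a post.
- cap_rib (a point): Centre of the cap's blue grip rib: 60 mm long along the cap's x, 12 mm thick along its y, 28 mm high, standing 17 to 45 mm above the cap's origin.
- mat: Round cork mat fixed on the table, 130 mm across, 5 mm thick; origin at the centre of its underside. The cap belongs on it, rib up.
- tray: Green open tray, 150 mm along its x, 130 along its y, 30 high, walls and floor 4 mm; origin at the centre of its underside. A black grip tab on the outside of its -x wall: 10 mm thick (x from -84 to -74 mm; with the wall it is 14 mm thick below the rim), 40 mm wide along y, rising to 48 mm above the table. 0.25 to 0.45 kg; slides on the table.
- ball0: Terracotta drying ball, 22 mm across, origin at its centre; starts inside the jar.
- ball1: Terracotta drying ball, 22 mm across, origin at its centre; starts inside the jar.
- ball2: Terracotta drying ball, 22 mm across, origin at its centre; starts inside the jar.
- ball3: Terracotta drying ball, 22 mm across, origin at its centre; starts inside the jar.
- ball4: Terracotta drying ball, 22 mm across, origin at its centre; starts inside the jar.
- rule: Bystander: aluminium parallel rule, 300 x 62 x 8 mm, long along its x; origin at the centre of its underside. Leave alone.
- compass: Bystander: white hand-bearing compass, a puck 72 mm across and 26 mm high with a grip towards its -x, 88 mm from the origin at most; origin under the puck. Leave alone.
- divider: Bystander: steel dividers lying flat, 145 mm long along x, 60 wide at the points (-x), 12 high; origin at the middle. Leave alone.
- cup: Bystander: clear acrylic pencil cup, 72 mm across, 90 mm high, with pencils up to 160 mm high; origin under its centre. Leave alone.
Things that resemble listed ones, but are neither listed nor needed, are in the scene too. Of the things shaped like the tray, the green one is meant.

How it is judged:
By the outcome, as a careful person would: the job done as asked, in the order asked, and still so for the second after the job is handed in, with the robot touching nothing.
It also fails if it takes over 64 s, if anything falls off the work surface, if the arm or the gripper's body presses on something with over 40 N, if the wrist force passes 120 N, or if a joint passes its speed limit or range.

## Working session

There is one attempt and no reset: what is moved stays moved. The work goes in short steps, Python scripts to look and compute and a tool call to move; the robot and the scene stay as the last step left them, time stands still between calls to the robot, and variables do not carry over. Pictures are saved under pics/ and viewed, and the job is handed in when it is done.

Besides the shell and the picture viewer there is one more tool, called after "Emit:" as name(argument=value, ...), one argument or row to a line, values as JSON. send_rows: Moves the arm, as the interface text tells. Its arguments: {"type":"object","properties":{"increments":{"type":"array","items":{"type":"array","items":{"type":"array","items":{"type":"number"}}}},"hand":{"type":"number"}},"required":["increments"]}

```bash
mkdir -p pics
cat > h.py <<'E'
import numpy as np, cv2
from workcell import bot, viewer, order
def cam(n):
    c=viewer.camera(n); return c
def save(n,c): cv2.imwrite('pics/'+n,cv2.cvtColor(c['image'],cv2.COLOR_RGB2BGR))
def rays(c,px):
    u=cv2.undistortPoints(np.array(px,float).reshape(-1,1,2),c['camera_matrix'],np.array(c['dist']))[:,0]
    d=np.c_[u,np.ones(len(u))]
    return np.array(c['eye']),d@np.array(c['rotation']).T
def onz(c,px,z):
    e,d=rays(c,px); return e+d*((z-e[2])/d[:,2])[:,None]
def depthpts(c,px):
    e,d=rays(c,px); p=np.array(px,int).reshape(-1,2); r=c['range_z'][p[:,1],p[:,0]]
    return e+d*r[:,None]
def proj(c,P):
    R=np.array(c['rotation']); p=(np.array(P,float).reshape(-1,3)-c['eye'])@R
    return cv2.projectPoints(p,np.zeros(3),np.zeros(3),c['camera_matrix'],np.array(c['dist']))[0][:,0]
E
python3 - <<'E'
from h import *
for n in('top','scene'):
    c=cam(n); save(n+'0.png',c); print(n,c['eye'],np.round(c['rotation'],3).tolist(),c['camera_matrix'].tolist(),c['dist'])
print(bot.get_obs())
E
```

```text
top [ 0.18265631 -0.08179607  1.71821644] [0.712, -0.696, 0.072, -0.059] [[608.1353202244649, 0.0, 327.6338472812527], [0.0, 608.1353202244649, 248.67977615524362], [0.0, 0.0, 1.0]] [0.07082734 0.         0.         0.         0.        ]
scene [1.06423446 0.06449133 0.90580578] [0.579, 0.746, -0.263, -0.199] [[441.5794233891406, 0.0, 317.5582699243517], [0.0, 441.5794233891406, 243.6957566691119], [0.0, 0.0, 1.0]] [-0.0329275  0.         0.         0.         0.       ]
{'clock': 0.1, 'joint_pos': array([ 1.20400778e+00,  2.41348875e-01,  3.85255210e-03,  1.33520131e+00,
       -4.13536258e-06,  1.57078323e+00]), 'joint_vel': array([ 8.30845533e-04, -2.24163828e-03,  3.44939923e-03, -5.71225195e-04,
        1.88599392e-04, -5.19785348e-05]), 'tau': array([ 2.38520141e-05, -3.73137116e+01,  2.53010005e+01,  1.08506522e-02,
       -5.92157926e-05, -2.67529103e-06]), 'eef_pos': array([0.17911411, 0.46622938, 0.24149391]), 'tool_rot': array([ 8.24198395e-01,  5.66300363e-01, -7.82363355e-04,  5.40049434e-04]), 'ft_force': array([-0.20592156,  1.31949591, -0.25019659]), 'ft_torque': array([-0.04057538, -0.00410923,  0.01941284]), 'grip_width': 0.08533411475209722}
```

Run:
```python
s=open('h.py').read()
s=s.replace("c=viewer.camera(n); return c","c=viewer.camera(n); c['rotation']=Rotation.from_quat(c['rotation']).as_matrix(); return c").replace("import numpy as np, cv2","import numpy as np, cv2\nfrom scipy.spatial.transform import Rotation")
open('h.py','w').write(s)
```

```text
(no output)
```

View pics/top0.png

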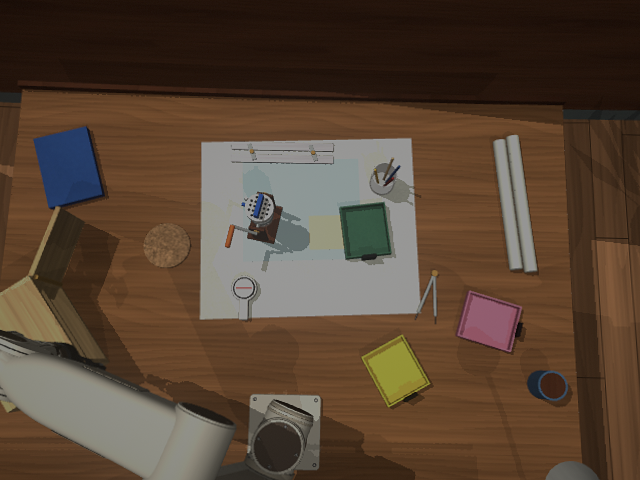

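View pics/scene0.png

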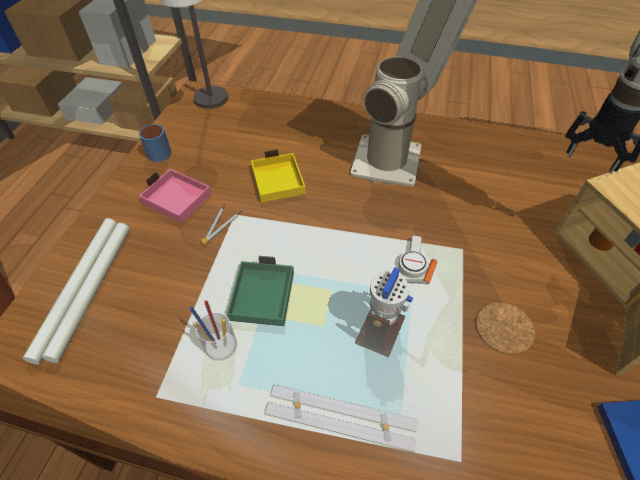

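Run:
```python
from h import *
a=cam('top'); b=cam('scene')
x=cv2.cvtColor(a['image'],cv2.COLOR_RGB2BGR)[170:330,190:410]; x=cv2.resize(x,(770,560),interpolation=cv2.INTER_CUBIC); cv2.imwrite('pics/c1.png',x)
x=cv2.cvtColor(b['image'],cv2.COLOR_RGB2BGR)[220:370,220:460]; x=cv2.resize(x,(800,500),interpolation=cv2.INTER_CUBIC); cv2.imwrite('pics/c2.png',x)
for n,c in(('top',a),('scene',b)):
    hsv=cv2.cvtColor(c['image'],cv2.COLOR_RGB2HSV)
    for nm,lo,hi in(('green',(60,80,30),(90,255,255)),('orange',(3,170,120),(14,255,255)),('blue',(105,150,60),(125,255,255))):
        m=cv2.inRange(hsv,lo,hi); 
        k,l,s,ce=cv2.connectedComponentsWithStats(m)
        for i in range(1,k):
            if s[i,4]>25: print(n,nm,s[i],ce[i],cv2.minAreaRect(np.argwhere(l==i)[:,::-1].astype(np.float32)))
```

```text
top green [ 340  203   51   55 1860] [366.22204301 231.77634409] ((365.130859375, 230.04617309570312), (51.72248458862305, 45.14863967895508), 82.87498474121094)
top orange [225 226   9  20  67] [229.02985075 235.52238806] ((229.11766052246094, 235.5294189453125), (3.395498752593994, 20.372989654541016), 14.03624439239502)
top blue [  34  127   68   81 3787] [ 67.64906258 166.86876155] ((67.43494415283203, 166.89561462402344), (69.85631561279297, 55.192710876464844), 76.50426483154297)
top blue [253 194  10  22  90] [257.8        204.37777778] ((257.8019104003906, 204.4434051513672), (3.9834556579589844, 21.840328216552734), 15.945395469665527)
scene green [ 228  269   63   52 2146] [260.20782852 294.95759553] ((258.9307861328125, 294.0538635253906), (57.42808151245117, 48.24951171875), 7.125016689300537)
scene orange [424 260  12  22 113] [430.02654867 270.42477876] ((430.1095886230469, 270.04107666015625), (5.149810314178467, 22.237817764282227), 20.556047439575195)
scene blue [  0   0  21  52 589] [ 6.34125637 28.07979626] ((10.0, 25.5), (51.0, 20.0), 90.0)
scene blue [384 268  15  24 140] [391.07142857 279.68571429] ((391.2000427246094, 279.6000061035156), (5.366563320159912, 25.043960571289062), 26.56505012512207)
scene blue [ 603  401   37   79 1717] [626.66045428 431.24170064] ((621.0, 440.0), (78.0, 36.0), 90.0)
```

View pics/c1.png

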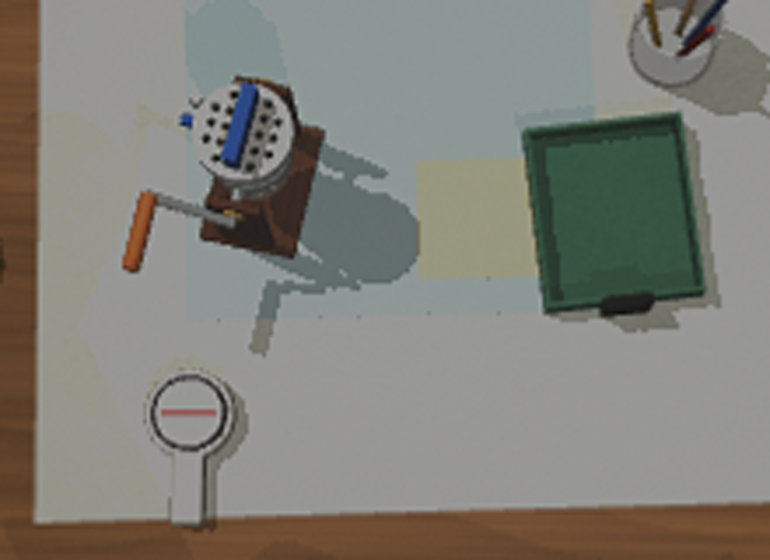

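View pics/c2.png

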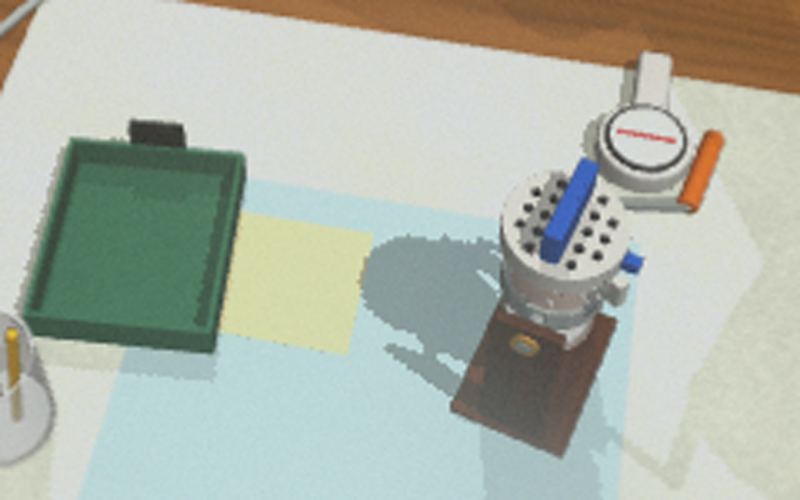

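```bash
cat >> h.py <<'E'
def tri(a,pa,b,pb):
    ea,da=rays(a,[pa]); eb,db=rays(b,[pb]); da=da[0]; db=db[0]
    s=np.linalg.lstsq(np.c_[da,-db],eb-ea,rcond=None)[0]
    p=ea+da*s[0]; q=eb+db*s[1]; return (p+q)/2, np.linalg.norm(p-q)
def mask(c,lo,hi,roi=None):
    m=cv2.inRange(cv2.cvtColor(c['image'],cv2.COLOR_RGB2HSV),lo,hi)
    if roi:
        z=np.zeros_like(m); x0,y0,x1,y1=roi; z[y0:y1,x0:x1]=m[y0:y1,x0:x1]; m=z
    return m
def pcs(c,m):
    px=np.argwhere(m>0)[:,::-1]; P=depthpts(c,px); return px,P[c['range_z'][px[:,1],px[:,0]]>0]
E
python3 - <<'E'
from h import *
a=cam('top'); b=cam('scene'); np.set_printoptions(precision=4,suppress=True)
def cloud(nm,lo,hi,ra,rb):
    for n,c,r in(('top',a,ra),('scene',b,rb)):
        px,P=pcs(c,mask(c,lo,hi,r)); 
        ctr=np.median(P,0); xy=P[:,:2]
        u,s,v=np.linalg.svd(xy-xy.mean(0)); t=(xy-xy.mean(0))@v[0]
        print(nm,n,len(P),'med',ctr,'min',P.min(0),'max',P.max(0),'dir',np.degrees(np.arctan2(v[0][1],v[0][0])),'ext',t.min(),t.max(), 'mid',xy.mean(0)+v[0]*(t.min()+t.max())/2,'z90',np.percentile(P[:,2],90))
cloud('grip',(3,120,80),(16,255,255),(215,215,245,260),(415,250,445,295))
cloud('rib',(105,110,40),(125,255,255),(250,185,270,220),(382,262,404,295))
pa=mask(a,(3,120,80),(16,255,255),(215,215,245,260)); pb=mask(b,(3,120,80),(16,255,255),(415,250,445,295))
def ends(m):
    p=np.argwhere(m>0)[:,::-1].astype(float); u,s,v=np.linalg.svd(p-p.mean(0)); t=(p-p.mean(0))@v[0]; c=p.mean(0)
    e=[c+v[0]*t.min(),c+v[0]*t.max()]; e.sort(key=lambda q:q[1]); return e
A=ends(pa);B=ends(pb); print(A,B)
# top: upper end (small v)= +x ; scene: lower end = +x
print('grip ends',tri(a,A[0],b,B[1]),tri(a,A[1],b,B[0]))
print('grip mid',tri(a,(A[0]+A[1])/2,b,(B[0]+B[1])/2))
# green tray
for n,c,r in(('top',a,(320,190,410,275)),('scene',b,(220,250,300,335))):
    px,P=pcs(c,mask(c,(60,60,20),(90,255,255),r)); T=P[P[:,2]>.024]; print(n,len(T),cv2.minAreaRect((T[:,:2]*1000).astype(np.float32)),np.median(T[:,2]), 'floor',np.median(P[P[:,2]<.015],0))
# mat
px=None
for n,c,r in(('top',a,(135,215,200,275)),('scene',b,(465,295,545,360))):
    m=mask(c,(5,60,60),(25,255,255),r); 
    e,d=rays(c,np.argwhere(m>0)[:,::-1]); P=pcs(c,m)[1]; Q=P[(P[:,2]>.003)]; print(n,len(P),len(Q),cv2.minEnclosingCircle((Q[:,:2]*1000).astype(np.float32)), np.median(P[:,2]))
E
```

```text
grip top 109 med [0.504  0.1494 0.1595] min [0.4749 0.1387 0.1494] max [0.5318 0.1605 0.1691] dir 168.34072098454178 ext -0.02939357388264124 0.02935156735090648 mid [0.5035 0.1494] z90 0.1632054986219083
grip scene 143 med [0.5043 0.1523 0.1608] min [0.472  0.1411 0.1555] max [0.5315 0.1624 0.1647] dir -10.922505577810744 ext -0.03256091750589403 0.027624165841325557 mid [0.5017 0.1527] z90 0.1628638713087219
rib top 116 med [0.5756 0.074  0.2039] min [0.5461 0.0631 0.1845] max [0.606  0.0858 0.2158] dir 166.72584757360684 ext -0.031000624264090407 0.029546826122610403 mid [0.5763 0.0739] z90 0.20971597113743945
rib scene 193 med [0.5817 0.0774 0.2054] min [0.5488 0.0657 0.1892] max [0.6065 0.0887 0.2088] dir -13.481606392501089 ext -0.03333975318693348 0.025481217222595044 mid [0.5771 0.078 ] z90 0.20733030627822288
[array([232.1246, 224.7659]), array([226.3502, 246.361 ])] [array([434.3985, 259.1549]), array([425.8422, 281.161 ])]
grip ends (array([0.532 , 0.1451, 0.1595]), np.float64(0.0032580759926742176)) (array([0.4738, 0.1567, 0.1617]), np.float64(0.002976929794833828))
grip mid (array([0.503 , 0.151 , 0.1599]), np.float64(0.0029607525116483544))
top 256 ((558.2299194335938, -214.53558349609375), (151.23817443847656, 129.92868041992188), 8.13162612915039) 0.02922550068556895 floor [ 0.5604 -0.2164  0.0038]
scene 458 ((556.0673217773438, -211.91282653808594), (153.83502197265625, 130.03843688964844), 8.066648483276367) 0.029159364073303218 floor [ 0.5549 -0.2147  0.0041]
top 3874 1338 ((503.3998107910156, 345.42425537109375), 122.88894653320312) 0.0010702077706735702
scene 5184 1989 ((497.9508056640625, 353.20098876953125), 134.20079040527344) 0.001572594232865876
```

Run:
```python
from h import *
a=cam('top'); b=cam('scene'); np.set_printoptions(precision=4,suppress=True)
g=cv2.cvtColor(a['image'],cv2.COLOR_RGB2GRAY)
h=cv2.HoughCircles(g[200:290,120:215],cv2.HOUGH_GRADIENT,1,50,param1=60,param2=12,minRadius=20,maxRadius=27); print(h)
print('mat',onz(a,[[166.5,245.5]],.005), [onz(a,[[q[0]+120,q[1]+200]],.005)[0] for q in h[0]])
# mat in scene: crop ellipse
r=b['image'][290:365,460:550]; lab=cv2.cvtColor(r,cv2.COLOR_RGB2GRAY)
m=mask(b,(5,60,60),(25,255,255),(465,295,545,360))
cv2.imwrite('pics/mat.png',cv2.resize(np.hstack([cv2.cvtColor(r,cv2.COLOR_RGB2BGR),cv2.cvtColor(a['image'][208:283,121:211],cv2.COLOR_RGB2BGR)]),None,fx=4,fy=4))
# stand cloud
for n,c,r in(('top',a,(195,180,300,260)),('scene',b,(340,255,450,365))):
    m=np.zeros((480,640),np.uint8); m[r[1]:r[3],r[0]:r[2]]=255
    px,P=pcs(c,m)
    hs=cv2.cvtColor(c['image'],cv2.COLOR_RGB2HSV)[r[1]:r[3],r[0]:r[2]]
    for lo,hi in((.004,.008),(.134,.142),(.172,.186)):
        Q=P[(P[:,2]>lo)&(P[:,2]<hi)&(np.hypot(P[:,0]-.5775,P[:,1]-.075)<.08)]
        if len(Q)>5:
            d=Q[:,:2]-[.5775,.0748]; t=np.radians(-12); l=d@np.array([[np.cos(t),-np.sin(t)],[np.sin(t),np.cos(t)]])
            print(n,lo,len(Q),'local min/max',np.percentile(l,[2,98],axis=0).tolist(),'rect',cv2.minAreaRect((Q[:,:2]*1000).astype(np.float32)))
```

```text
[[[47.5 44.5 21.6]]]
mat [[0.5013 0.3477 0.005 ]] [array([0.5043, 0.3451, 0.005 ])]
top 0.004 301 local min/max [[-0.0734471694074757, -0.07338062234510123], [0.066858117173306, 0.07303060938069864]] rect ((568.8081665039062, 70.65982055664062), (140.6202850341797, 152.6693572998047), 15.851287841796875)
top 0.134 58 local min/max [[-0.06266912919927096, -0.021308243386820903], [0.05084867187307131, 0.04036032698871615]] rect ((573.8817749023438, 87.96162414550781), (68.13115692138672, 114.25454711914062), 79.07077026367188)
top 0.172 494 local min/max [[-0.035487943555757205, -0.035897453294245374], [0.03283604881172414, 0.03579679219885571]] rect ((578.80029296875, 74.99763488769531), (79.55686950683594, 73.67790985107422), 25.04424285888672)
scene 0.004 522 local min/max [[-0.05444377130685935, -0.04884901227448435], [0.05484805252625663, 0.05499275468703133]] rect ((589.41064453125, 74.40755462646484), (149.85707092285156, 134.39126586914062), 88.99115753173828)
scene 0.134 125 local min/max [[-0.062394116248227695, -0.018511439464537333], [0.05045284706987077, 0.03405638189559596]] rect ((572.397705078125, 83.03565979003906), (49.75469970703125, 119.92570495605469), 70.20802307128906)
scene 0.172 858 local min/max [[-0.034333272873930676, -0.0321890957332412], [0.03402501924973026, 0.03750596492275132]] rect ((577.2696533203125, 77.48831176757812), (79.51116943359375, 75.131103515625), 25.03270721435547)
```

View pics/mat.png

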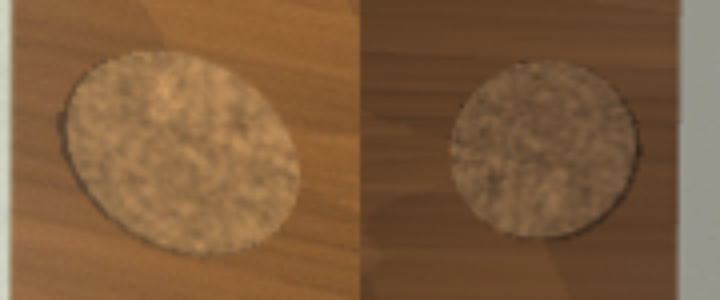

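```bash
cat > plan.py <<'E'
import sys
from h import *
def yawof(o):
    R=Rotation.from_quat(o['tool_rot']).as_matrix(); return np.degrees(np.arctan2(R[1,0],R[0,0])),R
def plan(tgt,yaw,step=.045,tstep=8.5,n=8):
    o=bot.get_obs(); p=np.array(o['eef_pos']); y,R=yawof(o); tgt=np.array(tgt)
    print('t%.1f'%o['clock'],'p',np.round(p,4),'yaw %.1f'%y,'tilt',np.round(R[:,2],3),'w %.4f'%o['grip_width'],'F',np.round(o['ft_force'],1),'q6 %.2f'%o['joint_pos'][5])
    rows=[]
    for i in range(n):
        d=tgt-p; L=np.linalg.norm(d); s=d*min(1,step/max(L,1e-9)); dy=np.clip((yaw-y+180)%360-180,-tstep,tstep)
        a=np.radians(y); X=np.array([np.cos(a),np.sin(a),0]); Y=np.array([np.sin(a),-np.cos(a),0])
        rows.append([round(float(s@X),3),round(float(s@Y),3),round(float(-s[2]),3),round(float(-dy),1)])
        p=p+s; y=y+dy
    print(rows,'rest',np.round(tgt-p,3),round((yaw-y+180)%360-180,1))
if __name__=='__main__':
    v=[float(q) for q in sys.argv[1:]]
    plan(v[:3],v[3],*(v[4:]))
E
python3 plan.py .481 -.2245 .12 8
```

```text
t0.4 p [0.1793 0.4667 0.2422] yaw 69.0 tilt [-0. -0. -1.] w 0.0853 F [-0.  -0.7 -1. ] q6 1.57
[[-0.032, 0.031, 0.007, 8.5], [-0.027, 0.036, 0.007, 8.5], [-0.021, 0.039, 0.007, 8.5], [-0.015, 0.042, 0.007, 8.5], [-0.009, 0.044, 0.007, 8.5], [-0.002, 0.044, 0.007, 8.5], [0.004, 0.044, 0.007, 8.5], [0.011, 0.043, 0.007, 1.5]] rest [ 0.16  -0.365 -0.065] 0.0
```

Emit:
send_rows(
  increments=[
    [[-0.032,0.031,0.007,8.5],[-0.027,0.036,0.007,8.5],[-0.021,0.039,0.007,8.5],[-0.015,0.042,0.007,8.5],[-0.009,0.044,0.007,8.5],[-0.002,0.044,0.007,8.5],[0.004,0.044,0.007,8.5],[0.011,0.043,0.007,1.5]],
  ],
  hand=-0.2,
)

```text
clock: 1.2
eef_pos: [0.3219, 0.1347, 0.1844]
tool_rot: [0.998, 0.062, 0.004, -0.003]
ft_force: [0.3, 1.0, 0.3]
grip_width: 0.0515
```

```bash
python3 plan.py .481 -.2245 .12 8
```

```text
t1.2 p [0.3219 0.1347 0.1844] yaw 7.1 tilt [ 0.007  0.007 -1.   ] w 0.0515 F [0.3 1.  0.3] q6 1.84
[[0.013, 0.043, 0.007, -0.9], [0.012, 0.043, 0.007, -0.0], [0.012, 0.043, 0.007, -0.0], [0.012, 0.043, 0.007, -0.0], [0.012, 0.043, 0.007, -0.0], [0.012, 0.043, 0.007, -0.0], [0.012, 0.043, 0.007, -0.0], [0.012, 0.043, 0.007, -0.0]] rest [ 0.015 -0.034 -0.006] 0.0
```

Emit:
send_rows(
  increments=[
    [[0.014,0.048,0.007,-0.9],[0.013,0.047,0.008,0],[0.013,0.047,0.008,0],[0.013,0.047,0.008,0],[0.013,0.047,0.008,0],[0.013,0.047,0.008,0],[0.013,0.047,0.008,0],[0.012,0.043,0.008,0]],
  ],
  hand=-0.2,
)

```text
clock: 2.0
eef_pos: [0.4778, -0.2268, 0.1225]
tool_rot: [0.998, 0.069, 0.009, -0.003]
ft_force: [0.4, 0.9, 0.4]
grip_width: 0.0509
```

```bash
python3 plan.py .481 -.2245 .033 8 .03
```

```text
t2.0 p [ 0.4778 -0.2268  0.1225] yaw 7.9 tilt [ 0.017  0.008 -1.   ] w 0.0509 F [0.4 0.9 0.4] q6 0.98
[[0.001, -0.001, 0.03, -0.1], [0.001, -0.001, 0.03, -0.0], [0.001, -0.001, 0.03, -0.0], [0.0, 0.0, -0.0, -0.0], [0.0, 0.0, -0.0, -0.0], [0.0, 0.0, -0.0, -0.0], [0.0, 0.0, -0.0, -0.0], [0.0, 0.0, -0.0, -0.0]] rest [0. 0. 0.] 0.0
```

Emit:
send_rows(
  increments=[
    [[0.003,-0.002,0.03,0],[0,0,0.03,0],[0,0,0.02,0],[0,0,0.012,0],[0,0,0,0],[0,0,0,0],[0,0,0,0],[0,0,0,0]],
  ],
)

```text
clock: 2.8
eef_pos: [0.487, -0.2334, 0.0279]
tool_rot: [0.998, 0.064, 0.012, -0.001]
ft_force: [-0.7, 0.7, 0.4]
grip_width: 0.0509
```

```bash
python3 plan.py .481 -.2245 .030 8 .03
python3 - <<'E'
from h import *
c=cam('scene'); cv2.imwrite('pics/s1.png',cv2.resize(cv2.cvtColor(c['image'],cv2.COLOR_RGB2BGR)[200:350,180:420],(800,500),interpolation=cv2.INTER_CUBIC))
E
```

```text
t2.8 p [ 0.487  -0.2334  0.0279] yaw 7.3 tilt [ 0.024  0.003 -1.   ] w 0.0509 F [-0.7  0.7  0.4] q6 0.99
[[-0.005, -0.01, -0.002, -0.7], [0.0, 0.0, -0.0, -0.0], [0.0, 0.0, -0.0, -0.0], [0.0, 0.0, -0.0, -0.0], [0.0, 0.0, -0.0, -0.0], [0.0, 0.0, -0.0, -0.0], [0.0, 0.0, -0.0, -0.0], [0.0, 0.0, -0.0, -0.0]] rest [0. 0. 0.] 0.0
```

View pics/s1.png

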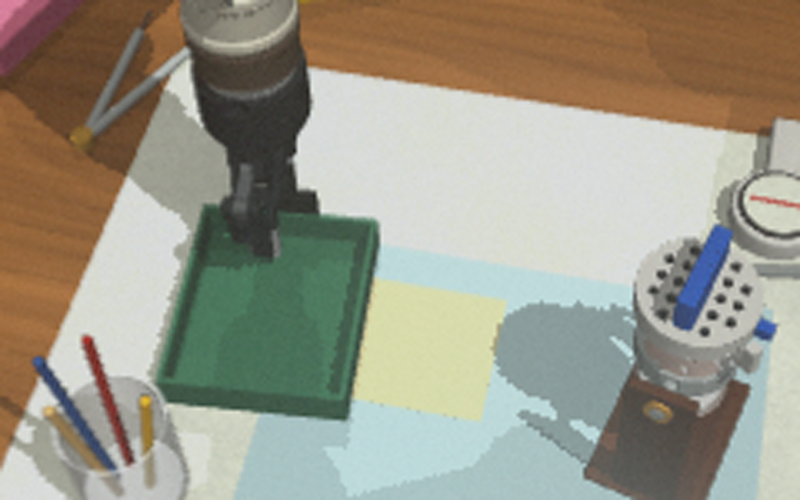

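```bash
python3 - <<'E'
s=open('plan.py').read()
s=s.replace("a=np.radians(y); X=np.array([np.cos(a),np.sin(a),0]); Y=np.array([np.sin(a),-np.cos(a),0])","T=R@Rotation.from_euler('z',-(y-y0),degrees=True).as_matrix(); q=T.T@s")
s=s.replace("float(s@X)","float(q[0])").replace("float(s@Y)","float(q[1])").replace("float(-s[2])","float(q[2])").replace("    rows=[]\n","    rows=[]; y0=y\n")
open('plan.py','w').write(s)
E
python3 plan.py .481 -.2245 .030 8 .03
```

```text
t2.9 p [ 0.4872 -0.2335  0.0281] yaw 7.3 tilt [ 0.024  0.003 -1.   ] w 0.0509 F [-0.2 -0.9 -0.2] q6 0.99
[[-0.005, -0.01, -0.002, -0.7], [0.0, 0.0, 0.0, -0.0], [0.0, 0.0, 0.0, -0.0], [0.0, 0.0, 0.0, -0.0], [0.0, 0.0, 0.0, -0.0], [0.0, 0.0, 0.0, -0.0], [0.0, 0.0, 0.0, -0.0], [0.0, 0.0, 0.0, -0.0]] rest [0. 0. 0.] 0.0
```

Emit:
send_rows(
  increments=[
    [[-0.003,-0.005,-0.001,-0.7],[-0.003,-0.005,-0.001,0],[0,0,0,0],[0,0,0,0],[0,0,0,0],[0,0,0,0],[0,0,0,0],[0,0,0,0]],
  ],
  hand=1,
)

```text
clock: 3.65
eef_pos: [0.4799, -0.2236, 0.0318]
tool_rot: [0.997, 0.07, 0.014, -0.0]
ft_force: [-1.6, 0.0, 1.2]
grip_width: 0.0112
```

```bash
python3 plan.py .481 -.12 .030 8 .03
```

```text
t3.6 p [ 0.4799 -0.2236  0.0318] yaw 8.1 tilt [ 0.027  0.002 -1.   ] w 0.0112 F [-1.6  0.   1.2] q6 0.99
[[0.005, -0.03, 0.001, 0.1], [0.004, -0.03, 0.001, -0.0], [0.004, -0.03, 0.001, -0.0], [0.002, -0.013, 0.0, -0.0], [0.0, 0.0, 0.0, -0.0], [0.0, 0.0, 0.0, -0.0], [0.0, 0.0, 0.0, -0.0], [0.0, 0.0, 0.0, -0.0]] rest [0. 0. 0.] 0.0
```

Emit:
send_rows(
  increments=[
    [[0.003,-0.02,0,0],[0.004,-0.03,0.001,0],[0.004,-0.03,0.001,2],[0.002,-0.015,0,5],[0,-0.01,0,5],[0,-0.005,0,5],[0,0,0,3],[0,0,0,0]],
  ],
)

```text
clock: 4.45
eef_pos: [0.483, -0.1146, 0.0319]
tool_rot: [0.993, -0.113, 0.016, 0.003]
ft_force: [0.1, -1.4, -0.9]
grip_width: 0.0109
```

```bash
python3 plan.py .4785 -.0169 .032 -12 .02 5
python3 - <<'E'
from h import *
for n,r in(('scene',(180,200,420,350)),('top',(190,160,430,310))):
    c=cam(n); cv2.imwrite('pics/%s2.png'%n,cv2.resize(cv2.cvtColor(c['image'],cv2.COLOR_RGB2BGR)[r[1]:r[3],r[0]:r[2]],(800,500),interpolation=cv2.INTER_CUBIC))
    P=pcs(c,mask(c,(60,60,20),(90,255,255),(260,150,410,320) if n=='top' else (220,210,380,350)))[1]; T=P[P[:,2]>.024]
    print(n,np.percentile(P[:,2],[1,50,99]),cv2.minAreaRect((T[:,:2]*1000).astype(np.float32)))
E
```

```text
t4.5 p [ 0.483  -0.1146  0.0319] yaw -13.0 tilt [ 0.031 -0.009 -0.999] w 0.0109 F [ 0.1 -1.4 -0.9] q6 1.57
[[-0.005, -0.019, -0.0, -1.0], [-0.005, -0.019, -0.0, -0.0], [-0.005, -0.019, -0.0, -0.0], [-0.005, -0.019, -0.0, -0.0], [-0.005, -0.017, -0.0, -0.0], [0.0, 0.0, 0.0, -0.0], [0.0, 0.0, 0.0, -0.0], [0.0, 0.0, 0.0, -0.0]] rest [0. 0. 0.] 0.0
scene [0.00047787 0.00472451 0.03193473] ((559.1181640625, -131.78585815429688), (131.1324005126953, 152.37771606445312), 77.13540649414062)
top [-0.00608641  0.00800123  0.03663187] ((560.2869262695312, -134.81500244140625), (127.62499237060547, 149.30941772460938), 76.9852066040039)
```

View pics/scene2.png

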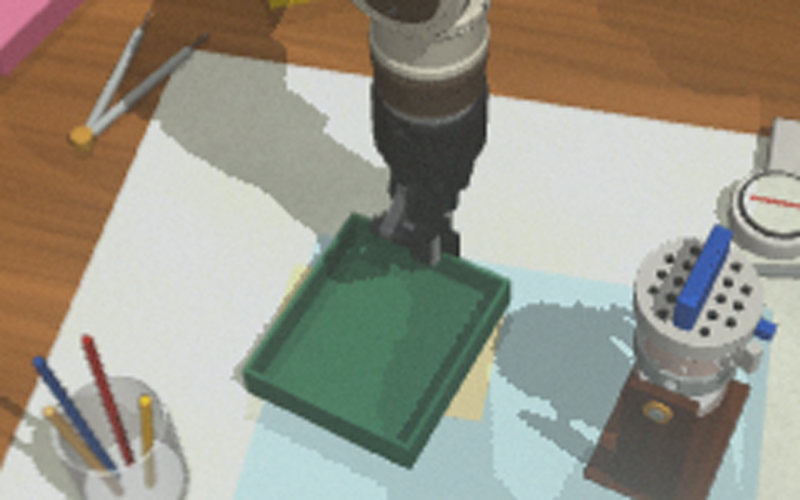

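Emit:
send_rows(
  increments=[
    [[-0.005,-0.015,0,-1],[-0.005,-0.02,0,0],[-0.005,-0.02,0,0],[-0.005,-0.02,0,0],[-0.004,-0.014,0,0],[-0.001,-0.003,0,0],[0,0,0,0],[0,0,0,0]],
  ],
)

```text
clock: 5.35
eef_pos: [0.481, -0.0233, 0.0319]
tool_rot: [0.994, -0.105, 0.019, 0.007]
ft_force: [-0.1, 0.9, -1.0]
grip_width: 0.0109
```

```bash
python3 plan.py .478 -.0175 .032 -12 .02 5
python3 - <<'E'
from h import *
for n,r in(('scene',(220,200,460,350)),('top',(190,160,430,310))):
    c=cam(n); cv2.imwrite('pics/%s3.png'%n,cv2.resize(cv2.cvtColor(c['image'],cv2.COLOR_RGB2BGR)[r[1]:r[3],r[0]:r[2]],(800,500),interpolation=cv2.INTER_CUBIC))
    P=pcs(c,mask(c,(60,60,20),(90,255,255),(260,150,410,320) if n=='top' else (220,210,380,350)))[1]; T=P[P[:,2]>.024]
    print(n,np.percentile(P[:,2],[1,50,99]),cv2.minAreaRect((T[:,:2]*1000).astype(np.float32)))
E
```

```text
t5.3 p [ 0.481  -0.0233  0.0319] yaw -12.1 tilt [ 0.037 -0.017 -0.999] w 0.0109 F [-0.1  0.9 -1. ] q6 1.74
[[-0.004, -0.005, -0.0, -0.1], [0.0, 0.0, 0.0, -0.0], [0.0, 0.0, 0.0, -0.0], [0.0, 0.0, 0.0, -0.0], [0.0, 0.0, 0.0, -0.0], [0.0, 0.0, 0.0, -0.0], [0.0, 0.0, 0.0, -0.0], [0.0, 0.0, 0.0, -0.0]] rest [0. 0. 0.] 0.0
scene [0.00065167 0.00492371 0.03239718] ((557.1875610351562, -38.66548156738281), (130.5985565185547, 151.29452514648438), 77.98870849609375)
top [-0.00558291  0.00529962  0.03613411] ((558.608642578125, -41.982704162597656), (129.37750244140625, 151.23402404785156), 77.9006118774414)
```

View pics/scene3.png

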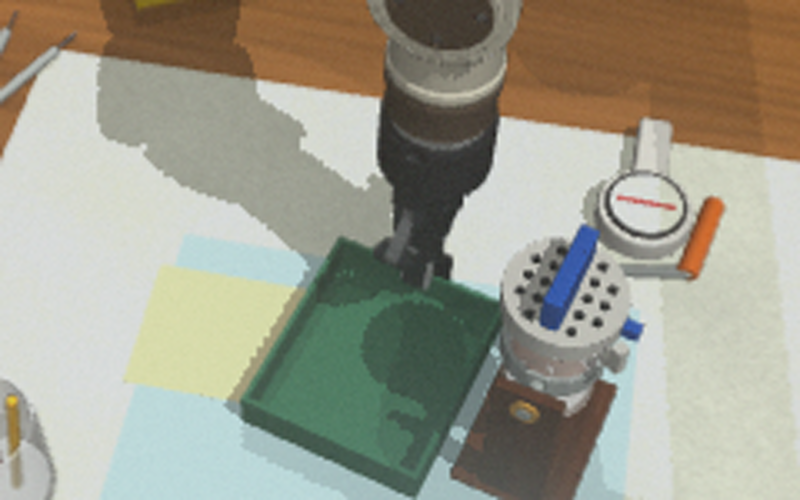

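View pics/top3.png

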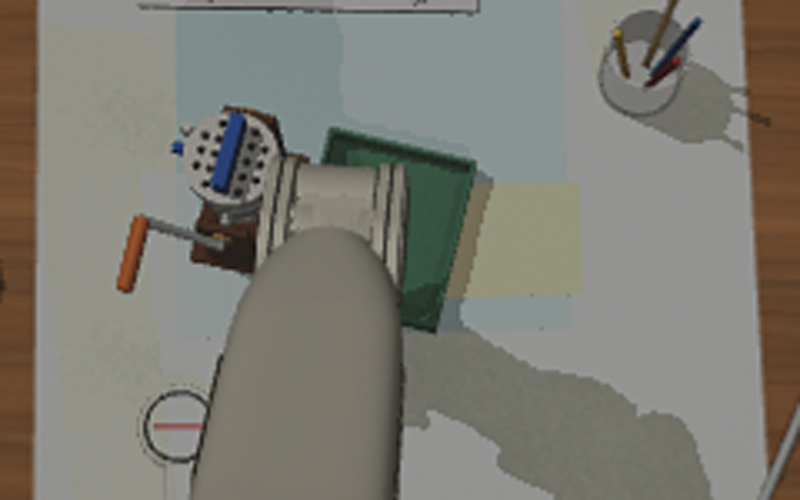

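Emit:
send_rows(
  increments=[
    [[-0.002,-0.002,0,0],[-0.002,-0.002,0,0],[0,0,0,0],[0,0,0,0],[0,0,0,0],[0,0,0,0],[0,0,0,0],[0,0,0,0]],
  ],
)

```text
clock: 6.25
eef_pos: [0.4788, -0.0202, 0.032]
tool_rot: [0.994, -0.107, 0.02, 0.007]
ft_force: [1.6, -0.2, -0.5]
grip_width: 0.0111
```

```bash
python3 plan.py .478 -.0175 .032 -12 .02 5
python3 - <<'E'
from h import *
for n,r in(('scene',(220,200,460,350)),('top',(190,160,430,310))):
    c=cam(n); 
    P=pcs(c,mask(c,(60,60,20),(90,255,255),(260,150,410,320) if n=='top' else (220,210,380,350)))[1]; T=P[P[:,2]>.024]
    (x,y),_,an=cv2.minAreaRect((T[:,:2]*1000).astype(np.float32)); d=np.array([x/1000-.578,y/1000-.0755]); print(n,x,y,an,'local',d@[.978,-.208],d@[.208,.978])
E
```

```text
t6.2 p [ 0.4788 -0.0202  0.032 ] yaw -12.3 tilt [ 0.039 -0.019 -0.999] w 0.0111 F [ 1.6 -0.2 -0.5] q6 1.75
[[-0.001, -0.002, -0.0, -0.3], [0.0, 0.0, 0.0, -0.0], [0.0, 0.0, 0.0, -0.0], [0.0, 0.0, 0.0, -0.0], [0.0, 0.0, 0.0, -0.0], [0.0, 0.0, 0.0, -0.0], [0.0, 0.0, 0.0, -0.0], [0.0, 0.0, 0.0, -0.0]] rest [0. 0. 0.] 0.0
scene 554.0798950195312 -35.74287414550781 78.04232025146484 local -0.00025534484863276585 -0.11377091275024413
top 556.417236328125 -39.11499786376953 77.44422149658203 local 0.0027319766845703593 -0.11658268275451658
```

Emit:
send_rows(
  increments=[
    [[-0.001,-0.003,0,0],[0,0,0,0],[0,0,0,0],[0,0,0,0],[0,0,0,0],[0,0,0,0],[0,0,0,0],[0,0,0,0]],
  ],
)

```text
clock: 7.15
eef_pos: [0.4784, -0.0172, 0.032]
tool_rot: [0.994, -0.107, 0.02, 0.008]
ft_force: [1.3, -0.5, -1.7]
grip_width: 0.0111
```

Emit:
send_rows(
  increments=[
    [[0,0,0,0],[0,0,0,0],[0,0,0,0],[0,0,0,0],[0,0,-0.03,0],[0,0,-0.05,0],[0,0,-0.05,0],[0,0,-0.05,0]],
  ],
  hand=-0.2,
)

```text
clock: 7.95
eef_pos: [0.4647, -0.013, 0.2085]
tool_rot: [0.994, -0.106, 0.01, 0.008]
ft_force: [2.4, 0.7, -0.1]
grip_width: 0.0515
```

```bash
python3 - <<'E'
from h import *
for n,r in(('scene',(220,200,460,350)),('top',(190,160,430,310))):
    c=cam(n); cv2.imwrite('pics/%s4.png'%n,cv2.resize(cv2.cvtColor(c['image'],cv2.COLOR_RGB2BGR)[r[1]:r[3],r[0]:r[2]],(800,500),interpolation=cv2.INTER_CUBIC))
    P=pcs(c,mask(c,(60,60,20),(90,255,255),(260,150,410,320) if n=='top' else (220,210,380,350)))[1]; T=P[P[:,2]>.024]
    (x,y),_,an=cv2.minAreaRect((T[:,:2]*1000).astype(np.float32)); d=np.array([x/1000-.578,y/1000-.0755]); print(n,x,y,an,'local',d@[.978,-.208],d@[.208,.978])
E
python3 plan.py .5775 .076 .25 77
```

```text
scene 554.439453125 -33.19480895996094 77.75204467773438 local -0.00043369458007810543 -0.1112041169128418
top 549.3408813476562 -65.46112060546875 78.4112548828125 local 0.0012912950439453452 -0.14382107263183594
t8.1 p [ 0.4699 -0.013   0.2143] yaw -12.2 tilt [ 0.033 -0.019 -0.999] w 0.0515 F [ 1.5  0.5 -0.5] q6 1.77
[[0.027, -0.034, -0.011, -8.5], [0.032, -0.03, -0.011, -8.5], [0.036, -0.025, -0.011, -8.5], [0.008, -0.004, -0.002, -8.5], [0.0, 0.0, 0.0, -8.5], [0.0, 0.0, 0.0, -8.5], [0.0, 0.0, 0.0, -8.5], [0.0, 0.0, 0.0, -8.5]] rest [0. 0. 0.] 21.2
```

View pics/scene4.png

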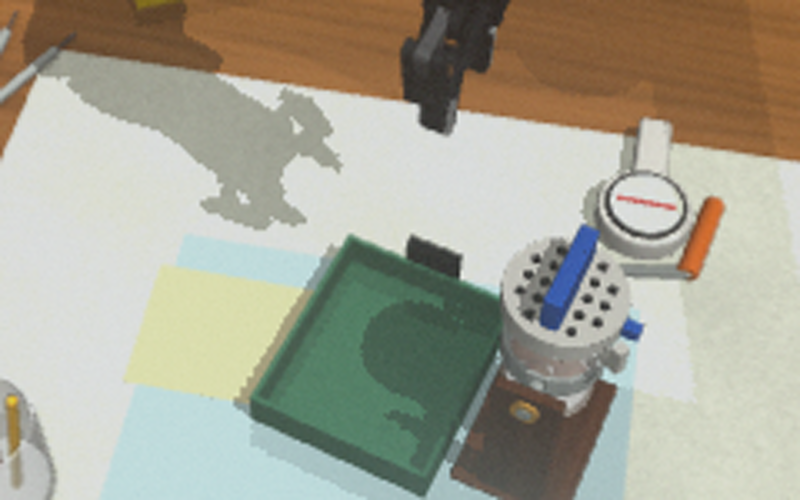

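Emit:
send_rows(
  increments=[
    [[0.013,-0.017,-0.02,-8.5],[0.017,-0.015,-0.02,-8.5],[0.018,-0.013,0,-8.5],[0.02,-0.01,0,-8.5],[0.021,-0.007,0,-8.5],[0.013,-0.003,0,-8.5],[0,0,0,-8.5],[0,0,0,-8.5]],
  ],
)

```text
clock: 8.85
eef_pos: [0.5648, 0.0721, 0.2552]
tool_rot: [0.879, 0.476, 0.01, 0.016]
ft_force: [-0.2, 0.1, -0.8]
grip_width: 0.0512
```

```bash
python3 plan.py .5775 .076 .25 77
```

```text
t8.8 p [0.5648 0.0721 0.2552] yaw 56.8 tilt [ 0.032 -0.019 -0.999] w 0.0512 F [-0.2  0.1 -0.8] q6 0.72
[[0.01, 0.008, 0.006, -8.5], [0.0, 0.0, 0.0, -8.5], [0.0, 0.0, 0.0, -3.2], [0.0, 0.0, 0.0, -0.0], [0.0, 0.0, 0.0, -0.0], [0.0, 0.0, 0.0, -0.0], [0.0, 0.0, 0.0, -0.0], [0.0, 0.0, 0.0, -0.0]] rest [0. 0. 0.] 0.0
```

Emit:
send_rows(
  increments=[
    [[0.01,0.008,0.006,-8.5],[0,0,0,-8.5],[0,0,0,-3.2],[0,0,0.01,0],[0,0,0.015,0],[0,0,0.01,0],[0,0,0,0],[0,0,0,0]],
  ],
)

```text
clock: 9.65
eef_pos: [0.577, 0.0759, 0.2064]
tool_rot: [0.781, 0.624, 0.004, 0.015]
ft_force: [0.1, -0.2, -0.1]
grip_width: 0.0512
```

```bash
python3 plan.py .5775 .076 .194 77 .01;  python3 - <<'E'
from h import *
c=cam('scene'); r=(340,220,460,295); cv2.imwrite('pics/s5.png',cv2.resize(cv2.cvtColor(c['image'],cv2.COLOR_RGB2BGR)[r[1]:r[3],r[0]:r[2]],(800,500),interpolation=cv2.INTER_CUBIC))
P=pcs(c,mask(c,(105,110,40),(125,255,255),(380,255,404,300)))[1]; print(len(P),P.min(0),P.max(0))
E
```

```text
t9.7 p [0.577  0.0759 0.2064] yaw 77.2 tilt [ 0.025 -0.019 -0.999] w 0.0512 F [ 0.1 -0.2 -0.1] q6 0.36
[[0.0, 0.0, 0.01, 0.2], [0.0, 0.0, 0.002, -0.0], [0.0, 0.0, 0.0, -0.0], [0.0, 0.0, 0.0, -0.0], [0.0, 0.0, 0.0, -0.0], [0.0, 0.0, 0.0, -0.0], [0.0, 0.0, 0.0, -0.0], [0.0, 0.0, 0.0, -0.0]] rest [0. 0. 0.] 0.0
210 [0.54758909 0.06571271 0.17914583] [0.60628178 0.08876996 0.20869093]
```

View pics/s5.png

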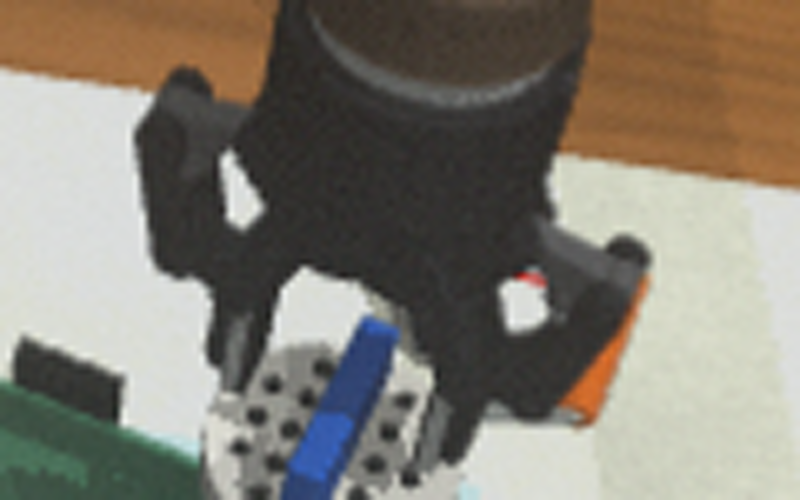

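Emit:
send_rows(
  increments=[
    [[0,0,0.01,0],[0,0,0,0],[0,0,0,0],[0,0,0,0],[0,0,0,0],[0,0,0,0],[0,0,0,0],[0,0,0,0]],
  ],
  hand=1,
)

```text
clock: 10.5
eef_pos: [0.5783, 0.0759, 0.1978]
tool_rot: [0.781, 0.624, 0.006, 0.016]
ft_force: [-0.7, 0.8, -0.4]
grip_width: 0.0107
```

```bash
python3 plan.py .5775 .076 .196 157 .01
```

```text
t10.5 p [0.5783 0.0759 0.1978] yaw 77.2 tilt [ 0.029 -0.018 -0.999] w 0.0107 F [-0.7  0.8 -0.4] q6 0.36
[[-0.0, -0.001, 0.002, -8.5], [0.0, 0.0, 0.0, -8.5], [0.0, 0.0, 0.0, -8.5], [0.0, 0.0, 0.0, -8.5], [0.0, 0.0, 0.0, -8.5], [0.0, 0.0, 0.0, -8.5], [0.0, 0.0, 0.0, -8.5], [0.0, 0.0, 0.0, -8.5]] rest [0. 0. 0.] 11.8
```

Emit:
send_rows(
  increments=[
    [[0,0,0,-6],[0,0,0,-8],[0,0,0,-8],[0,0,0,-8],[0,0,0,-8],[0,0,0,-8],[0,0,0,-8],[0,0,0,-8]],
  ],
)

```text
clock: 11.3
eef_pos: [0.5782, 0.0798, 0.1981]
tool_rot: [0.327, 0.945, 0.0, 0.015]
ft_force: [-1.5, 1.4, -0.7]
grip_width: 0.0104
```

```bash
python3 plan.py .5783 .0759 .1978 157.5 .01
```

```text
t11.3 p [0.5782 0.0798 0.1981] yaw 141.8 tilt [ 0.029 -0.01  -1.   ] w 0.0104 F [-1.5  1.4 -0.7] q6 -0.76
[[-0.002, -0.003, 0.0, -8.5], [0.0, 0.0, 0.0, -7.2], [0.0, 0.0, 0.0, -0.0], [0.0, 0.0, 0.0, -0.0], [0.0, 0.0, 0.0, -0.0], [0.0, 0.0, 0.0, -0.0], [0.0, 0.0, 0.0, -0.0], [0.0, 0.0, 0.0, -0.0]] rest [0. 0. 0.] 0.0
```

Emit:
send_rows(
  increments=[
    [[-0.001,-0.001,0,-8.5],[-0.001,-0.001,0,-7.5],[0,0,0,0],[0,0,0,0],[0,0,0,0],[0,0,0,0],[0,0,0,0],[0,0,0,0]],
  ],
)

```text
clock: 12.1
eef_pos: [0.5772, 0.0797, 0.1981]
tool_rot: [0.192, 0.981, 0.0, 0.013]
ft_force: [-0.7, -0.1, 1.7]
grip_width: 0.0107
```

```bash
python3 plan.py .578 .076 .24 157.5 .01;  python3 - <<'E'
from h import *
c=cam('scene'); r=(340,220,460,295); cv2.imwrite('pics/s6.png',cv2.resize(cv2.cvtColor(c['image'],cv2.COLOR_RGB2BGR)[r[1]:r[3],r[0]:r[2]],(800,500),interpolation=cv2.INTER_CUBIC))
E
```

```text
t12.1 p [0.5772 0.0797 0.1981] yaw 157.9 tilt [ 0.026 -0.004 -1.   ] w 0.0107 F [-0.7 -0.1  1.7] q6 -1.04
[[-0.001, -0.001, -0.01, 0.4], [-0.001, -0.001, -0.01, -0.0], [-0.001, -0.001, -0.01, -0.0], [-0.001, -0.001, -0.01, -0.0], [-0.0, -0.0, -0.002, -0.0], [0.0, 0.0, 0.0, -0.0], [0.0, 0.0, 0.0, -0.0], [0.0, 0.0, 0.0, -0.0]] rest [0. 0. 0.] 0.0
```

View pics/s6.png

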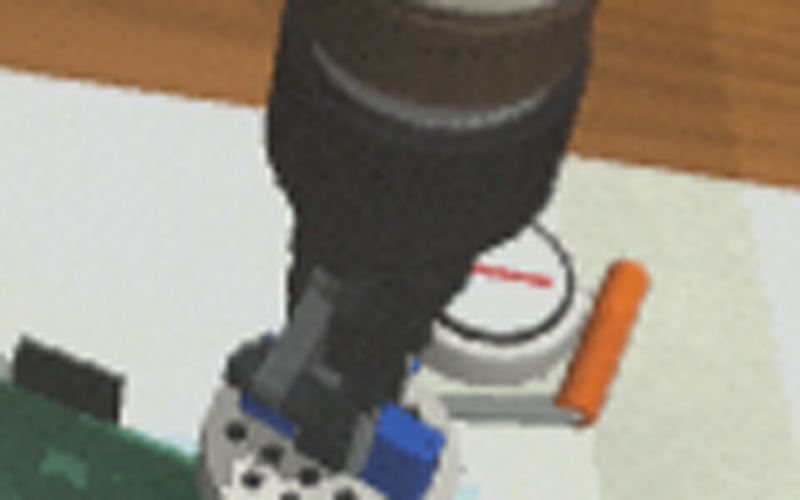

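```bash
python3 plan.py .5772 .0797 .24 157.9 .01
```

```text
t12.2 p [0.5772 0.0797 0.1981] yaw 157.9 tilt [ 0.026 -0.004 -1.   ] w 0.0106 F [-0.9  0.2  0. ] q6 -1.04
[[-0.0, 0.0, -0.01, -0.0], [-0.0, 0.0, -0.01, -0.0], [-0.0, 0.0, -0.01, -0.0], [-0.0, 0.0, -0.01, -0.0], [-0.0, 0.0, -0.002, -0.0], [0.0, 0.0, 0.0, -0.0], [0.0, 0.0, 0.0, -0.0], [0.0, 0.0, 0.0, -0.0]] rest [0. 0. 0.] 0.0
```

Emit:
send_rows(
  increments=[
    [[0,0,-0.008,0],[0,0,-0.01,0],[0,0,-0.01,0],[0,0,-0.01,0],[0,0,-0.01,0],[0,0,0,0],[0,0,0,0],[0,0,0,0]],
  ],
)

```text
clock: 12.95
eef_pos: [0.5773, 0.0794, 0.2522]
tool_rot: [0.192, 0.981, 0.0, 0.015]
ft_force: [-0.6, 0.3, -0.6]
grip_width: 0.0108
```

```bash
python3 plan.py .501 .347 .24 157.9;  python3 - <<'E'
from h import *
c=cam('scene'); r=(320,190,480,290); cv2.imwrite('pics/s7.png',cv2.resize(cv2.cvtColor(c['image'],cv2.COLOR_RGB2BGR)[r[1]:r[3],r[0]:r[2]],(800,500),interpolation=cv2.INTER_CUBIC))
print(onz(c,[[505.7,328]],.005))
E
```

```text
t12.9 p [0.5773 0.0794 0.2522] yaw 157.8 tilt [ 0.03  -0.005 -1.   ] w 0.0108 F [-0.6  0.3 -0.6] q6 -1.04
[[0.028, 0.035, 0.001, -0.1], [0.028, 0.035, 0.001, -0.0], [0.028, 0.035, 0.001, -0.0], [0.028, 0.035, 0.001, -0.0], [0.028, 0.035, 0.001, -0.0], [0.028, 0.035, 0.001, -0.0], [0.005, 0.007, 0.0, -0.0], [0.0, 0.0, 0.0, -0.0]] rest [0. 0. 0.] 0.0
[[0.5051011 0.3533919 0.005    ]]
```

View pics/s7.png

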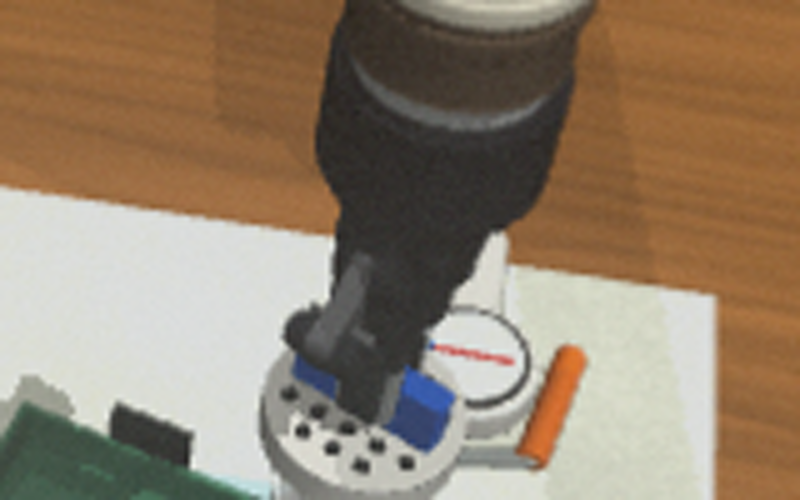

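```bash
python3 - <<'E'
from h import *
c=cam('top')
m=np.zeros((480,640),np.uint8); m[200:420,0:135]=255
px,P=pcs(c,m); Q=P[P[:,2]>.03]; print(len(Q),Q.max(0),Q.min(0))
for y in np.arange(.4,.75,.04):
    S=Q[(Q[:,1]>y)&(Q[:,1]<y+.04)]
    if len(S): print(round(y,2),len(S),S[:,0].min(),S[:,0].max(),S[:,2].max())
E
python3 plan.py .503 .353 .16 157.8
```

```text
10964 [0.61024473 0.69364571 0.20089485] [0.0565495  0.47785117 0.03001058]
0.44 12 0.17246942118794487 0.17991081321112606 0.19269313599703985
0.48 724 0.14411475359837056 0.23445659720159742 0.19659509757112414
0.52 1329 0.115122826778806 0.28439240986880715 0.1984781715370456
0.56 2810 0.08629138862601597 0.5634857206510728 0.19852869826151243
0.6 4065 0.056766922319414076 0.610244727754027 0.20089484967669735
0.64 1862 0.05654949984038707 0.39713765643124904 0.19826970933560162
0.68 162 0.23018104689056168 0.34647851432035764 0.19590533589088555
t13.1 p [0.5771 0.0794 0.2517] yaw 157.8 tilt [ 0.029 -0.005 -1.   ] w 0.0106 F [-0.2 -0.  -1.2] q6 -1.04
[[0.026, 0.034, 0.013, 0.0], [0.026, 0.034, 0.013, -0.0], [0.026, 0.034, 0.013, -0.0], [0.026, 0.034, 0.013, -0.0], [0.026, 0.034, 0.013, -0.0], [0.026, 0.034, 0.013, -0.0], [0.016, 0.021, 0.008, -0.0], [0.0, 0.0, 0.0, -0.0]] rest [0. 0. 0.] 0.0
```

Emit:
send_rows(
  increments=[
    [[0.02,0.027,0,0],[0.028,0.036,0,0],[0.028,0.036,0,0],[0.028,0.036,0.01,0],[0.028,0.036,0.03,0],[0.026,0.034,0.03,0],[0.015,0.02,0.02,0],[0,0,0.01,0]],
  ],
)

```text
clock: 13.85
eef_pos: [0.5058, 0.354, 0.1471]
tool_rot: [0.195, 0.981, 0.0, 0.015]
ft_force: [-1.0, 0.1, -0.3]
grip_width: 0.0108
```

```bash
python3 plan.py .503 .353 .06 157.8 .025
```

```text
t13.8 p [0.5058 0.354  0.1471] yaw 157.5 tilt [ 0.03  -0.005 -1.   ] w 0.0108 F [-1.   0.1 -0.3] q6 -0.56
[[0.001, -0.001, 0.025, -0.3], [0.001, -0.001, 0.025, -0.0], [0.001, -0.001, 0.025, -0.0], [0.001, -0.0, 0.012, -0.0], [0.0, 0.0, 0.0, -0.0], [0.0, 0.0, 0.0, -0.0], [0.0, 0.0, 0.0, -0.0], [0.0, 0.0, 0.0, -0.0]] rest [0. 0. 0.] 0.0
```

Emit:
send_rows(
  increments=[
    [[0.001,-0.001,0.025,0],[0.001,-0.001,0.025,0],[0.001,-0.001,0.025,0],[0.001,0,0.015,0],[0,0,0.005,0],[0,0,0,0],[0,0,0,0],[0,0,0,0]],
  ],
)

```text
clock: 14.65
eef_pos: [0.5034, 0.3485, 0.0463]
tool_rot: [0.196, 0.981, -0.002, 0.014]
ft_force: [-0.1, 0.1, -0.6]
grip_width: 0.0103
```

```bash
python3 plan.py .503 .353 .0415 157.8 .004;  python3 - <<'E'
from h import *
c=cam('scene'); r=(420,250,580,350); cv2.imwrite('pics/s8.png',cv2.resize(cv2.cvtColor(c['image'],cv2.COLOR_RGB2BGR)[r[1]:r[3],r[0]:r[2]],(800,500),interpolation=cv2.INTER_CUBIC))
E
```

```text
t14.7 p [0.5034 0.3485 0.0463] yaw 157.4 tilt [ 0.027 -0.011 -1.   ] w 0.0103 F [-0.1  0.1 -0.6] q6 -0.56
[[0.001, 0.002, 0.003, -0.4], [0.001, 0.002, 0.002, -0.0], [0.0, 0.0, 0.0, -0.0], [0.0, 0.0, 0.0, -0.0], [0.0, 0.0, 0.0, -0.0], [0.0, 0.0, 0.0, -0.0], [0.0, 0.0, 0.0, -0.0], [0.0, 0.0, 0.0, -0.0]] rest [0. 0. 0.] 0.0
```

View pics/s8.png

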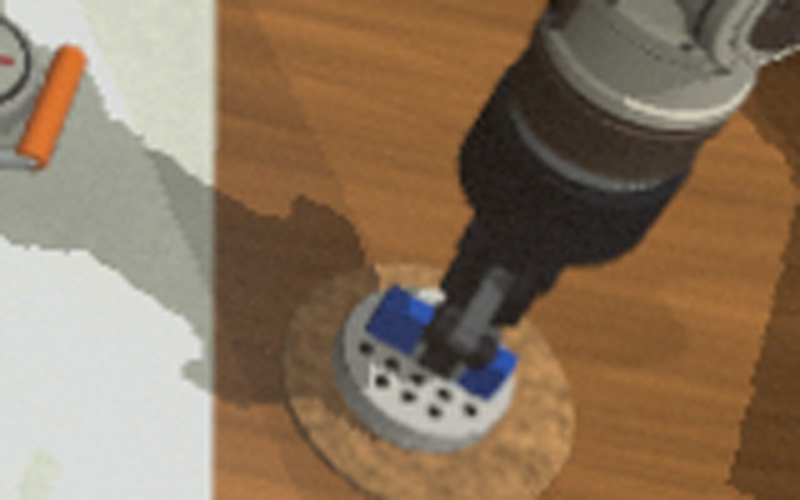

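Emit:
send_rows(
  increments=[
    [[0,0.003,0.002,0],[0,0.003,0.002,0],[0,0,0.001,0],[0,0,0,0],[0,0,0,0],[0,0,0,0],[0,0,0,0],[0,0,0,0]],
  ],
)

```text
clock: 15.5
eef_pos: [0.5076, 0.3559, 0.0437]
tool_rot: [0.195, 0.981, -0.001, 0.016]
ft_force: [-0.1, 0.7, -1.2]
grip_width: 0.011
```

```bash
python3 plan.py .503 .353 .0415 157.8 .004;  python3 - <<'E'
from h import *
c=cam('scene'); r=(420,250,580,350); cv2.imwrite('pics/s9.png',cv2.resize(cv2.cvtColor(c['image'],cv2.COLOR_RGB2BGR)[r[1]:r[3],r[0]:r[2]],(800,500),interpolation=cv2.INTER_CUBIC))
E
```

```text
t15.5 p [0.5076 0.3559 0.0437] yaw 157.5 tilt [ 0.032 -0.007 -0.999] w 0.0110 F [-0.1  0.7 -1.2] q6 -0.55
[[0.002, -0.003, 0.001, -0.3], [0.001, -0.001, 0.001, -0.0], [0.0, 0.0, 0.0, -0.0], [0.0, 0.0, 0.0, -0.0], [0.0, 0.0, 0.0, -0.0], [0.0, 0.0, 0.0, -0.0], [0.0, 0.0, 0.0, -0.0], [0.0, 0.0, 0.0, -0.0]] rest [0. 0. 0.] 0.0
```

View pics/s9.png

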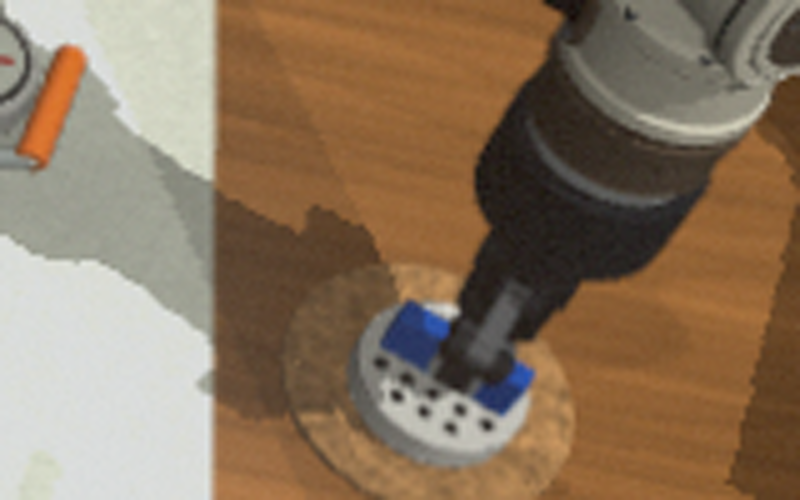

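Emit:
send_rows(
  increments=[
    [[0,0,0.002,0],[0,0,0,0],[0,0,0,0],[0,0,0,0],[0,0,-0.02,0],[0,0,-0.05,0],[0,0,-0.05,0],[0,0,-0.05,0]],
  ],
  hand=-0.2,
)

```text
clock: 16.35
eef_pos: [0.4977, 0.3536, 0.206]
tool_rot: [0.196, 0.981, -0.008, 0.009]
ft_force: [0.8, 0.2, -0.5]
grip_width: 0.0516
```

```bash
python3 plan.py .503 .151 .22 78 .045;  python3 - <<'E'
from h import *
c=cam('scene'); cv2.imwrite('pics/s10.png',cv2.cvtColor(c['image'],cv2.COLOR_RGB2BGR)); c=cam('top'); cv2.imwrite('pics/t10.png',cv2.cvtColor(c['image'],cv2.COLOR_RGB2BGR))
E
```

```text
t16.4 p [0.4977 0.3536 0.206 ] yaw 157.5 tilt [ 0.014 -0.02  -1.   ] w 0.0516 F [ 0.8  0.2 -0.5] q6 -0.55
[[-0.018, -0.041, -0.002, 8.5], [-0.024, -0.038, -0.002, 8.5], [-0.03, -0.034, -0.002, 8.5], [-0.034, -0.029, -0.002, 8.5], [-0.02, -0.012, -0.001, 8.5], [0.0, 0.0, 0.0, 8.5], [0.0, 0.0, 0.0, 8.5], [0.0, 0.0, 0.0, 8.5]] rest [0. 0. 0.] -11.5
```

View pics/s10.png

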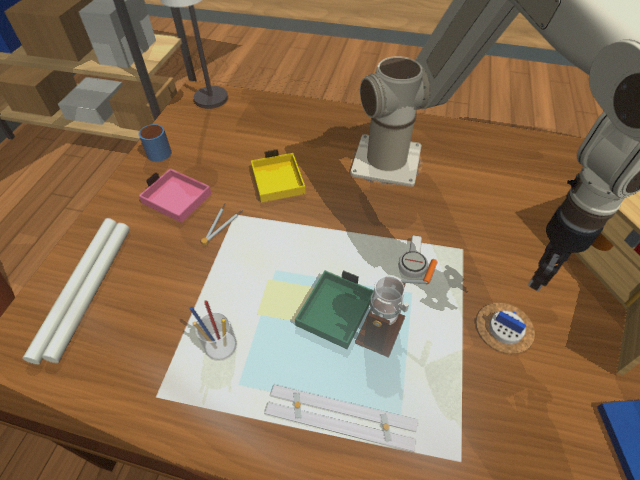

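Emit:
send_rows(
  increments=[
    [[-0.008,-0.022,-0.014,8.5],[-0.013,-0.022,0,8.5],[-0.017,-0.021,0,8.5],[-0.02,-0.018,0,8.5],[-0.022,-0.014,0,8.5],[-0.024,-0.01,0,8.5],[-0.025,-0.006,0,8.5],[-0.025,-0.003,0,8.5]],
  ],
)

```text
clock: 17.25
eef_pos: [0.5016, 0.1484, 0.2308]
tool_rot: [0.716, 0.698, 0.011, 0.014]
ft_force: [0.2, 0.6, 0.6]
grip_width: 0.0512
```

```bash
python3 plan.py .5005 .152 .21 78 .04
```

```text
t17.2 p [0.5016 0.1484 0.2308] yaw 88.5 tilt [ 0.036 -0.005 -0.999] w 0.0512 F [0.2 0.6 0.6] q6 0.32
[[0.004, -0.002, 0.021, 8.5], [0.0, 0.0, 0.0, 2.0], [0.0, 0.0, 0.0, -0.0], [0.0, 0.0, 0.0, -0.0], [0.0, 0.0, 0.0, -0.0], [0.0, 0.0, 0.0, -0.0], [0.0, 0.0, 0.0, -0.0], [0.0, 0.0, 0.0, -0.0]] rest [0. 0. 0.] 0.0
```

Emit:
send_rows(
  increments=[
    [[0.004,-0.002,0.01,8.5],[0,-0.002,0.02,2],[0,-0.001,0.02,0],[0,-0.001,0.02,0],[0,0,0.008,0],[0,0,0,0],[0,0,0,0],[0,0,0,0]],
  ],
)

```text
clock: 18.05
eef_pos: [0.4996, 0.1485, 0.1515]
tool_rot: [0.781, 0.624, 0.014, 0.014]
ft_force: [-0.1, 0.2, -0.9]
grip_width: 0.0514
```

```bash
python3 plan.py .5005 .152 .151 78 .04;  python3 - <<'E'
from h import *
c=cam('scene'); r=(360,200,480,275); cv2.imwrite('pics/s11.png',cv2.resize(cv2.cvtColor(c['image'],cv2.COLOR_RGB2BGR)[r[1]:r[3],r[0]:r[2]],(800,500),interpolation=cv2.INTER_CUBIC))
E
```

```text
t18.1 p [0.4996 0.1485 0.1515] yaw 77.2 tilt [ 0.04  -0.004 -0.999] w 0.0514 F [-0.1  0.2 -0.9] q6 0.52
[[0.004, 0.0, 0.001, -0.8], [0.0, 0.0, 0.0, -0.0], [0.0, 0.0, 0.0, -0.0], [0.0, 0.0, 0.0, -0.0], [0.0, 0.0, 0.0, -0.0], [0.0, 0.0, 0.0, -0.0], [0.0, 0.0, 0.0, -0.0], [0.0, 0.0, 0.0, -0.0]] rest [0. 0. 0.] 0.0
```

View pics/s11.png

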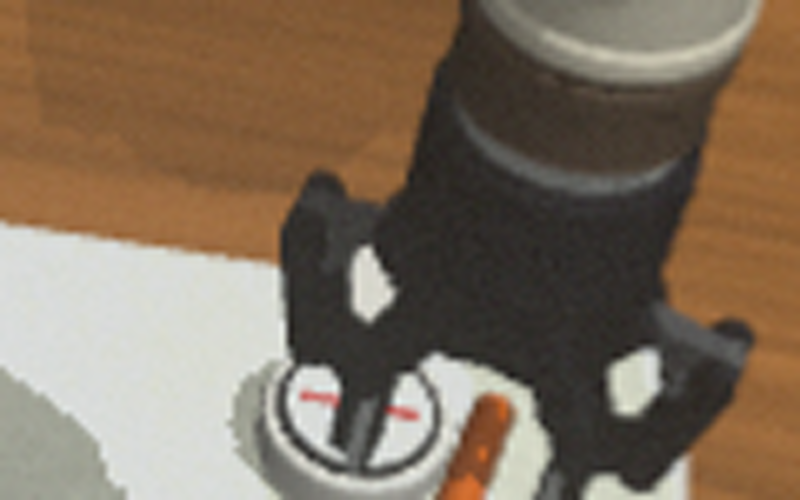

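Emit:
send_rows(
  increments=[
    [[0.003,0,0,-0.5],[0,0,0,0],[0,0,0,0],[0,0,0,0],[0,0,0,0],[0,0,0,0],[0,0,0,0],[0,0,0,0]],
  ],
  hand=0.6,
)

```text
clock: 18.9
eef_pos: [0.502, 0.1524, 0.1541]
tool_rot: [0.778, 0.628, 0.017, 0.015]
ft_force: [-0.3, -0.5, -0.2]
grip_width: 0.0172
```

```bash
cat > arc.py <<'E'
# rows for the arc: from current tilt estimate th0 to th1 (deg), per-row step
import sys
from plan import *
th0,th1,n=float(sys.argv[1]),float(sys.argv[2]),int(sys.argv[3]); off=float(sys.argv[4]) if len(sys.argv)>4 else 0
zo=float(sys.argv[5]) if len(sys.argv)>5 else -.004
O=np.array([.578,.0745,0]); xs=np.array([.978,-.208,0]); ys=np.array([.208,.978,0])
def pos(th): f=np.radians(30.3+th); return O-.092*xs+ys*.0695*np.cos(f)+np.array([0,0,.12+.0695*np.sin(f)+zo])
o=bot.get_obs(); p=np.array(o['eef_pos']); y,R=yawof(o)
d=p-O; f=np.degrees(np.arctan2(p[2]-zo-.12,d@ys))-30.3
print('t%.2f'%o['clock'],'p',np.round(p,4),'yaw %.1f'%y,'tilt',np.round(R[:,2],3),'w %.4f'%o['grip_width'],'F',np.round(o['ft_force'],1),'th %.1f rad %.4f locx %.4f'%(f,np.hypot(p[2]-zo-.12,d@ys),d@xs))
rows=[]
for i in range(n):
    t=pos(th0+(th1-th0)*(i+1)/n); s=t-p; rows.append([round(float(v),3) for v in R.T@s]+[round(float(y-78),1) if i==0 else 0]); p=t
print(rows)
E
python3 arc.py 0 40 8
```

```text
t18.90 p [0.502  0.1524 0.1541] yaw 77.8 tilt [ 0.045 -0.003 -0.999] w 0.0172 F [-0.3 -0.5 -0.2] th 1.9 rad 0.0714 locx -0.0905
[[-0.004, -0.001, -0.002, -0.2], [-0.004, 0.0, -0.005, 0], [-0.004, 0.0, -0.004, 0], [-0.004, 0.0, -0.004, 0], [-0.005, 0.0, -0.004, 0], [-0.005, 0.0, -0.003, 0], [-0.005, 0.0, -0.003, 0], [-0.006, 0.0, -0.002, 0]]
```

Emit:
send_rows(
  increments=[
    [[-0.004,-0.001,-0.002,0],[-0.004,0,-0.005,0],[-0.004,0,-0.004,0],[-0.004,0,-0.004,0],[-0.005,0,-0.004,0],[-0.005,0,-0.003,0],[-0.005,0,-0.003,0],[-0.006,0,-0.002,0]],
  ],
)

```text
clock: 19.7
eef_pos: [0.4957, 0.1217, 0.1858]
tool_rot: [0.776, 0.63, 0.027, 0.012]
ft_force: [0.1, 7.5, 4.4]
grip_width: 0.0171
```

```bash
python3 arc.py 40 80 8
```

```text
t19.70 p [0.4957 0.1217 0.1858] yaw 78.2 tilt [ 0.056  0.015 -0.998] w 0.0171 F [0.1 7.5 4.4] th 37.1 rad 0.0756 locx -0.0903
[[-0.011, -0.002, 0.002, 0.2], [-0.006, 0.0, -0.001, 0], [-0.006, 0.0, -0.001, 0], [-0.006, 0.0, -0.0, 0], [-0.006, -0.0, 0.0, 0], [-0.006, -0.0, 0.001, 0], [-0.006, -0.0, 0.001, 0], [-0.006, -0.0, 0.002, 0]]
```

```bash
python3 arc.py 40 72 8 0 -.008
python3 - <<'E'
from h import *
c=cam('scene'); r=(300,200,460,300); cv2.imwrite('pics/s12.png',cv2.resize(cv2.cvtColor(c['image'],cv2.COLOR_RGB2BGR)[r[1]:r[3],r[0]:r[2]],(800,500),interpolation=cv2.INTER_CUBIC))
E
```

```text
t19.70 p [0.4957 0.1217 0.1858] yaw 78.2 tilt [ 0.056  0.015 -0.998] w 0.0171 F [0.1 7.5 4.4] th 38.2 rad 0.0793 locx -0.0903
[[-0.01, -0.002, 0.007, 0.2], [-0.005, 0.0, -0.001, 0], [-0.005, 0.0, -0.001, 0], [-0.005, 0.0, -0.001, 0], [-0.005, -0.0, -0.0, 0], [-0.005, -0.0, 0.0, 0], [-0.005, -0.0, 0.0, 0], [-0.005, -0.0, 0.001, 0]]
```

View pics/s12.png

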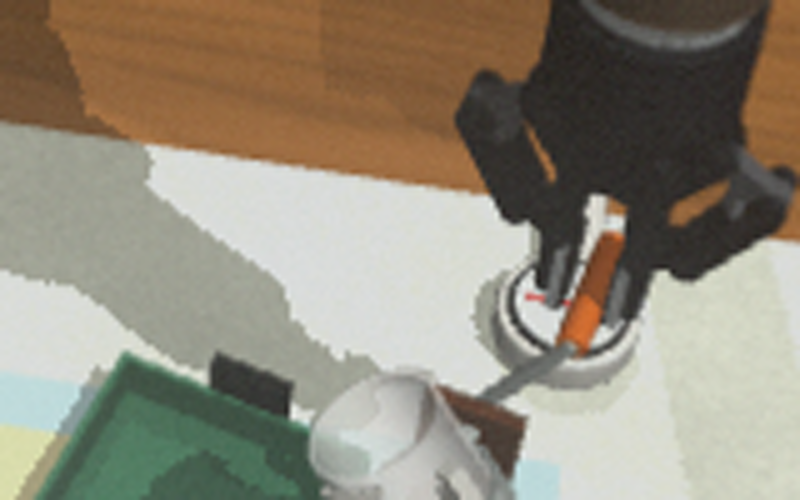

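Emit:
send_rows(
  increments=[
    [[-0.006,-0.001,0.003,0],[-0.006,0,0.001,0],[-0.006,0,0,0],[-0.006,0,0,0],[-0.006,0,0,0],[-0.006,0,0,0],[-0.006,0,0.001,0],[-0.006,0,0.001,0]],
  ],
)

```text
clock: 20.55
eef_pos: [0.4861, 0.0726, 0.1829]
tool_rot: [0.776, 0.63, 0.031, 0.013]
ft_force: [1.2, 3.4, 2.6]
grip_width: 0.0172
```

```bash
python3 arc.py 72 104 8 0 -.006
```

```text
t20.55 p [0.4861 0.0726 0.1829] yaw 78.2 tilt [ 0.064  0.019 -0.998] w 0.0172 F [1.2 3.4 2.6] th 76.6 rad 0.0720 locx -0.0895
[[0.001, -0.003, 0.002, 0.2], [-0.005, -0.0, 0.001, 0], [-0.005, -0.0, 0.002, 0], [-0.004, -0.0, 0.002, 0], [-0.004, -0.0, 0.002, 0], [-0.004, -0.0, 0.003, 0], [-0.004, -0.0, 0.003, 0], [-0.004, -0.0, 0.003, 0]]
```

```bash
python3 arc.py 76 112 8 0 -.006
```

```text
t20.55 p [0.4861 0.0726 0.1829] yaw 78.2 tilt [ 0.064  0.019 -0.998] w 0.0172 F [1.2 3.4 2.6] th 76.6 rad 0.0720 locx -0.0895
[[-0.004, -0.003, 0.004, 0.2], [-0.005, -0.0, 0.002, 0], [-0.005, -0.0, 0.002, 0], [-0.005, -0.0, 0.003, 0], [-0.004, -0.0, 0.003, 0], [-0.004, -0.0, 0.003, 0], [-0.004, -0.0, 0.004, 0], [-0.004, -0.0, 0.004, 0]]
```

Emit:
send_rows(
  increments=[
    [[-0.005,-0.001,0.001,0],[-0.005,-0.001,0.001,0],[-0.005,0,0.002,0],[-0.005,0,0.002,0],[-0.005,0,0.003,0],[-0.005,0,0.003,0],[-0.004,0,0.004,0],[-0.004,0,0.004,0]],
  ],
)

```text
clock: 21.35
eef_pos: [0.4775, 0.0343, 0.1581]
tool_rot: [0.776, 0.63, 0.032, 0.011]
ft_force: [2.9, 5.7, 0.2]
grip_width: 0.0172
```

```bash
python3 arc.py 112 130 8 0 -.006;  python3 - <<'E'
from h import *
c=cam('scene'); r=(260,200,460,325); cv2.imwrite('pics/s13.png',cv2.resize(cv2.cvtColor(c['image'],cv2.COLOR_RGB2BGR)[r[1]:r[3],r[0]:r[2]],(800,500),interpolation=cv2.INTER_CUBIC))
E
```

```text
t21.35 p [0.4775 0.0343 0.1581] yaw 78.2 tilt [ 0.063  0.023 -0.998] w 0.0172 F [2.9 5.7 0.2] th 113.5 rad 0.0746 locx -0.0900
[[0.003, -0.002, 0.004, 0.2], [-0.002, -0.0, 0.002, 0], [-0.002, -0.0, 0.002, 0], [-0.001, -0.0, 0.002, 0], [-0.001, -0.0, 0.002, 0], [-0.001, -0.0, 0.002, 0], [-0.001, -0.0, 0.002, 0], [-0.001, -0.0, 0.003, 0]]
```

View pics/s13.png

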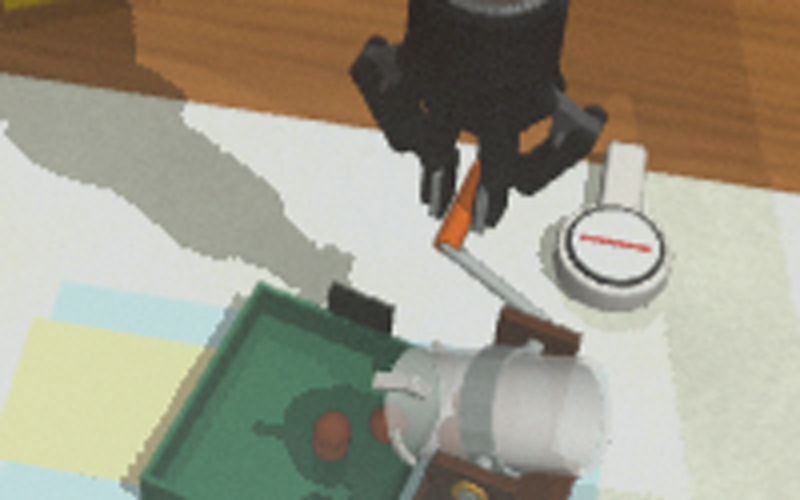

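Emit:
send_rows(
  increments=[
    [[-0.002,-0.001,0.003,0],[-0.003,-0.001,0.003,0],[-0.003,0,0.003,0],[-0.002,0,0.003,0],[-0.002,0,0.003,0],[-0.001,0,0.003,0],[0,0,0,0],[0,0,0,0]],
  ],
)

```text
clock: 22.2
eef_pos: [0.4779, 0.0302, 0.1423]
tool_rot: [0.773, 0.633, 0.044, 0.005]
ft_force: [2.4, 3.6, 0.4]
grip_width: 0.0169
```

```bash
python3 arc.py 126 126 8 0 -.006;  python3 - <<'E'
from h import *
c=cam('scene'); r=(260,200,460,350); cv2.imwrite('pics/s14.png',cv2.resize(cv2.cvtColor(c['image'],cv2.COLOR_RGB2BGR)[r[1]:r[3],r[0]:r[2]],(800,600),interpolation=cv2.INTER_CUBIC))
E
```

```text
t22.20 p [0.4779 0.0302 0.1423] yaw 78.7 tilt [ 0.074  0.047 -0.996] w 0.0169 F [2.4 3.6 0.4] th 125.9 rad 0.0702 locx -0.0887
[[0.001, -0.003, 0.0, 0.7], [0.0, 0.0, 0.0, 0], [0.0, 0.0, 0.0, 0], [0.0, 0.0, 0.0, 0], [0.0, 0.0, 0.0, 0], [0.0, 0.0, 0.0, 0], [0.0, 0.0, 0.0, 0], [0.0, 0.0, 0.0, 0]]
```

View pics/s14.png

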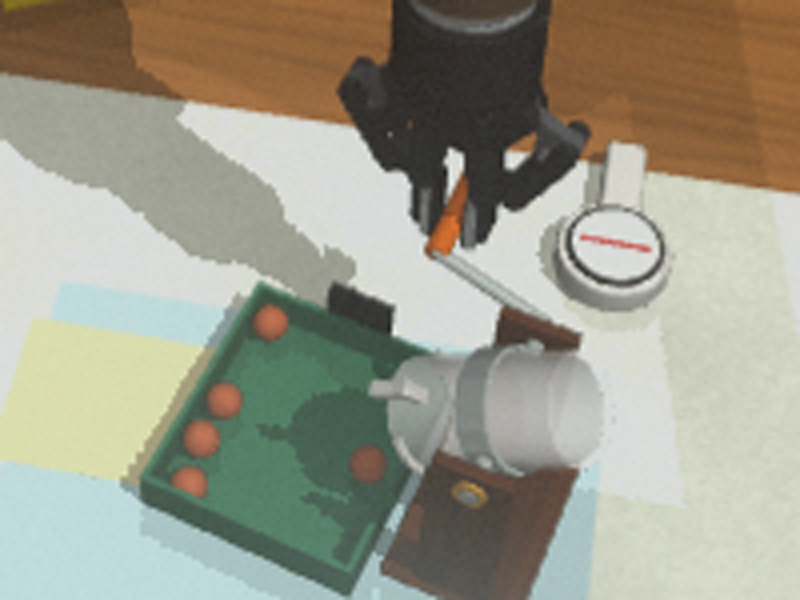

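```bash
python3 arc.py 126 88 8 0 -.006
```

```text
t22.25 p [0.4779 0.0301 0.1423] yaw 78.7 tilt [ 0.074  0.047 -0.996] w 0.0172 F [1.8 3.4 1.2] th 125.9 rad 0.0702 locx -0.0887
[[0.003, -0.003, -0.005, 0.7], [0.003, 0.0, -0.005, 0], [0.004, 0.0, -0.004, 0], [0.004, 0.0, -0.004, 0], [0.004, 0.0, -0.004, 0], [0.005, 0.0, -0.003, 0], [0.005, 0.0, -0.003, 0], [0.005, 0.0, -0.003, 0]]
```

Emit:
send_rows(
  increments=[
    [[0.003,-0.003,-0.005,0.7],[0.003,0,-0.005,0],[0.004,0,-0.004,0],[0.004,0,-0.004,0],[0.004,0,-0.004,0],[0.005,0,-0.003,0],[0.005,0,-0.003,0],[0.005,0,-0.002,0]],
  ],
)

```text
clock: 23.05
eef_pos: [0.4749, 0.0483, 0.1742]
tool_rot: [0.781, 0.623, 0.028, 0.016]
ft_force: [-2.3, -10.3, 4.5]
grip_width: 0.0169
```

```bash
python3 arc.py 88 50 8 0 -.006
```

```text
t23.05 p [0.4749 0.0483 0.1742] yaw 77.2 tilt [ 0.064  0.01  -0.998] w 0.0169 F [ -2.3 -10.3   4.5] th 97.7 rad 0.0764 locx -0.0954
[[0.019, 0.003, -0.003, -0.8], [0.005, 0.0, -0.002, 0], [0.006, 0.0, -0.001, 0], [0.006, -0.0, -0.001, 0], [0.006, -0.0, -0.001, 0], [0.006, -0.0, -0.0, 0], [0.006, -0.0, 0.0, 0], [0.006, -0.0, 0.001, 0]]
```

Emit:
send_rows(
  increments=[
    [[0.007,0.002,-0.001,-0.8],[0.007,0.001,-0.001,0],[0.007,0,-0.001,0],[0.007,0,-0.001,0],[0.007,0,0,0],[0.007,0,0,0],[0.007,0,0,0],[0.007,0,0.001,0]],
  ],
)

```text
clock: 23.85
eef_pos: [0.4847, 0.0878, 0.1844]
tool_rot: [0.781, 0.624, 0.014, 0.03]
ft_force: [-0.1, -3.1, 2.7]
grip_width: 0.017
```

```bash
python3 arc.py 50 15 8 0 -.006;  python3 - <<'E'
from h import *
c=cam('scene'); r=(300,200,460,300); cv2.imwrite('pics/s15.png',cv2.resize(cv2.cvtColor(c['image'],cv2.COLOR_RGB2BGR)[r[1]:r[3],r[0]:r[2]],(800,500),interpolation=cv2.INTER_CUBIC))
E
```

```text
t23.85 p [0.4847 0.0878 0.1844] yaw 77.2 tilt [ 0.059 -0.03  -0.998] w 0.0170 F [-0.1 -3.1  2.7] th 64.9 rad 0.0707 locx -0.0940
[[0.023, 0.001, 0.003, -0.8], [0.005, -0.0, 0.001, 0], [0.005, -0.0, 0.002, 0], [0.005, -0.0, 0.002, 0], [0.005, -0.0, 0.003, 0], [0.004, -0.0, 0.003, 0], [0.004, -0.0, 0.003, 0], [0.004, -0.0, 0.004, 0]]
```

View pics/s15.png

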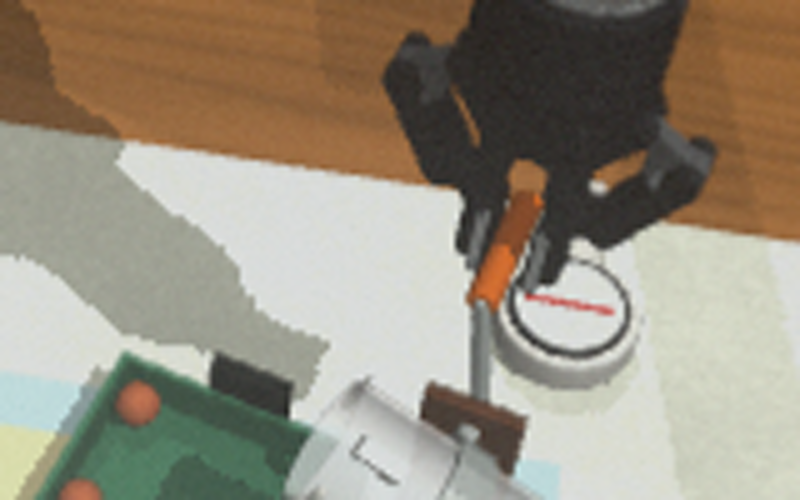

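```bash
python3 arc.py 65 28 8 0 -.006
```

```text
t23.90 p [0.485  0.0889 0.1841] yaw 77.2 tilt [ 0.059 -0.029 -0.998] w 0.0171 F [-0.4 -2.6  1.8] th 64.0 rad 0.0703 locx -0.0940
[[0.004, 0.002, 0.001, -0.8], [0.006, -0.0, 0.0, 0], [0.006, -0.0, 0.001, 0], [0.006, -0.0, 0.001, 0], [0.005, -0.0, 0.001, 0], [0.005, -0.0, 0.002, 0], [0.005, -0.0, 0.002, 0], [0.005, -0.0, 0.003, 0]]
```

Emit:
send_rows(
  increments=[
    [[0.007,0,0.001,-0.8],[0.007,0,0.001,0],[0.007,0,0.002,0],[0.007,0,0.002,0],[0.007,0,0.002,0],[0.007,0,0.003,0],[0.006,0,0.003,0],[0.006,0,0.003,0]],
  ],
)

```text
clock: 24.7
eef_pos: [0.4961, 0.1453, 0.1628]
tool_rot: [0.776, 0.63, 0.011, 0.029]
ft_force: [0.2, -7.0, -4.8]
grip_width: 0.0173
```

```bash
python3 arc.py 30 0 8 0 -.006
```

```text
t24.70 p [0.4961 0.1453 0.1628] yaw 78.1 tilt [ 0.053 -0.031 -0.998] w 0.0173 F [ 0.2 -7.  -4.8] th 12.8 rad 0.0714 locx -0.0948
[[-0.014, 0.003, -0.009, 0.1], [0.004, -0.0, 0.003, 0], [0.004, -0.0, 0.003, 0], [0.003, -0.0, 0.003, 0], [0.003, -0.0, 0.003, 0], [0.003, -0.0, 0.003, 0], [0.003, -0.0, 0.004, 0], [0.002, -0.0, 0.004, 0]]
```

Emit:
send_rows(
  increments=[
    [[0.003,0,0.003,0],[0.003,0,0.003,0],[0.003,0,0.003,0],[0.003,0,0.003,0],[0.003,0,0.001,0],[0.003,0,0,0],[0.003,0,0,0],[0.002,0,0,0]],
  ],
)

```text
clock: 25.5
eef_pos: [0.4984, 0.1549, 0.1478]
tool_rot: [0.778, 0.627, -0.001, 0.039]
ft_force: [-2.5, -7.1, 3.5]
grip_width: 0.017
```

```bash
python3 arc.py 0 0 8 0 -.006;  python3 - <<'E'
from h import *
c=cam('scene'); r=(340,220,460,310); cv2.imwrite('pics/s16.png',cv2.resize(cv2.cvtColor(c['image'],cv2.COLOR_RGB2BGR)[r[1]:r[3],r[0]:r[2]],(800,600),interpolation=cv2.INTER_CUBIC))
E
```

```text
t25.50 p [0.4984 0.1549 0.1478] yaw 77.6 tilt [ 0.047 -0.063 -0.997] w 0.0170 F [-2.5 -7.1  3.5] th -1.8 rad 0.0707 locx -0.0946
[[-0.002, 0.003, -0.001, -0.4], [0.0, 0.0, 0.0, 0], [0.0, 0.0, 0.0, 0], [0.0, 0.0, 0.0, 0], [0.0, 0.0, 0.0, 0], [0.0, 0.0, 0.0, 0], [0.0, 0.0, 0.0, 0], [0.0, 0.0, 0.0, 0]]
```

View pics/s16.png

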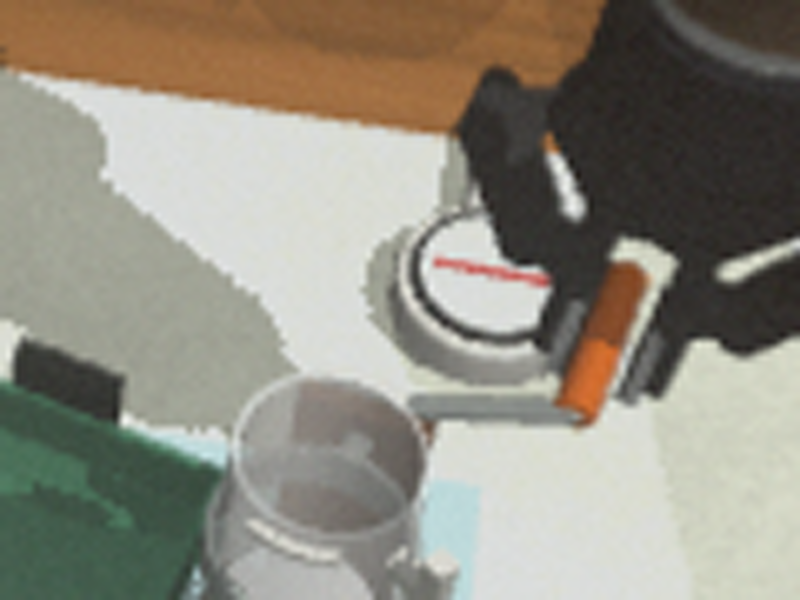

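Emit:
send_rows(
  increments=[
    [[0.003,0,0.002,0],[0.004,0,0,0],[0.005,0,0,0],[0.006,0,0,0],[0.007,0,0,0],[0.007,0,0,0],[0.007,0,0,0],[0.007,0,0,0]],
  ],
)

```text
clock: 26.35
eef_pos: [0.4989, 0.1541, 0.1454]
tool_rot: [0.784, 0.615, -0.038, 0.073]
ft_force: [-4.8, -20.9, 12.1]
grip_width: 0.0171
```

```bash
cat > gm.py <<'E'
from h import *
b=cam('scene'); a=cam('top'); np.set_printoptions(precision=4,suppress=True)
for n,c,r in(('top',a,(215,215,245,260)),('scene',b,(412,250,445,295))):
    P=pcs(c,mask(c,(3,120,80),(16,255,255),r))[1]
    if len(P): print(n,len(P),np.median(P,0),P[:,2].max(), P.min(0),P.max(0))
E
python3 arc.py 0 0 8 0 -.006; python3 gm.py
```

```text
t26.35 p [0.4989 0.1541 0.1454] yaw 75.9 tilt [ 0.031 -0.161 -0.986] w 0.0171 F [ -4.8 -20.9  12.1] th -3.2 rad 0.0690 locx -0.0939
[[-0.002, 0.002, -0.003, -2.1], [0.0, 0.0, 0.0, 0], [0.0, 0.0, 0.0, 0], [0.0, 0.0, 0.0, 0], [0.0, 0.0, 0.0, 0], [0.0, 0.0, 0.0, 0], [0.0, 0.0, 0.0, 0], [0.0, 0.0, 0.0, 0]]
top 34 [0.5037 0.1485 0.1619] 0.17184233107585145 [0.4739 0.1401 0.1518] [0.5316 0.1601 0.1718]
scene 132 [0.509  0.1523 0.1609] 0.16518198389943284 [0.4728 0.1413 0.1557] [0.5315 0.1622 0.1652]
```

Emit:
send_rows(
  increments=[
    [[0,0,0,0],[0,0,0,0],[0,0,0,0],[0,0,0,0],[0,0,0,0],[0,0,0,0],[0,0,0,0],[0,0,0,0]],
  ],
  hand=-0.2,
)

```text
clock: 27.25
eef_pos: [0.5003, 0.1582, 0.1454]
tool_rot: [0.784, 0.616, -0.034, 0.071]
ft_force: [0.7, 0.2, -0.0]
grip_width: 0.0513
```

```bash
python3 arc.py 0 0 8 0 -.006; python3 gm.py
python3 - <<'E'
from h import *
c=cam('scene'); r=(340,220,460,310); cv2.imwrite('pics/s17.png',cv2.resize(cv2.cvtColor(c['image'],cv2.COLOR_RGB2BGR)[r[1]:r[3],r[0]:r[2]],(800,600),interpolation=cv2.INTER_CUBIC))
E
```

```text
t27.25 p [0.5003 0.1582 0.1454] yaw 76.0 tilt [ 0.034 -0.153 -0.988] w 0.0513 F [ 0.7  0.2 -0. ] th -4.7 rad 0.0728 locx -0.0934
[[-0.006, 0.002, -0.003, -2.0], [0.0, 0.0, 0.0, 0], [0.0, 0.0, 0.0, 0], [0.0, 0.0, 0.0, 0], [0.0, 0.0, 0.0, 0], [0.0, 0.0, 0.0, 0], [0.0, 0.0, 0.0, 0], [0.0, 0.0, 0.0, 0]]
top 30 [0.4828 0.1502 0.1594] 0.1666347216387587 [0.4735 0.1406 0.1523] [0.5319 0.1594 0.1666]
scene 137 [0.5064 0.152  0.1608] 0.1647632927443029 [0.4744 0.1412 0.1549] [0.5314 0.1624 0.1648]
```

View pics/s17.png

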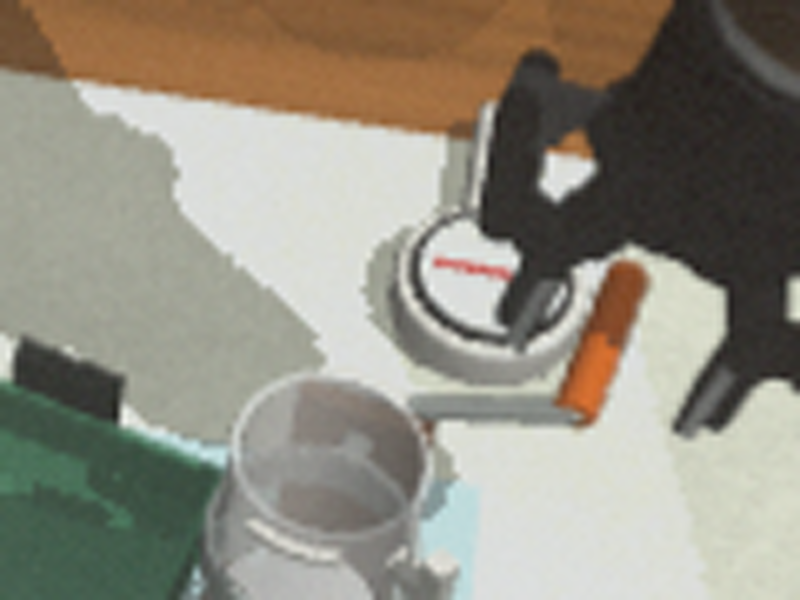

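Free of the bar with clearance on both sides. I'll back straight out along the tool axis.

Emit:
send_rows(
  increments=[
    [[0,0,-0.015,0],[0,0,-0.025,0],[0,0,-0.03,0],[0,0,-0.03,0],[0,0,-0.02,0],[0,0,0,0],[0,0,0,0],[0,0,0,0]],
  ],
)

```text
clock: 28.2
eef_pos: [0.4947, 0.1758, 0.2656]
tool_rot: [0.784, 0.616, -0.037, 0.07]
ft_force: [0.4, -0.8, -0.6]
grip_width: 0.0515
```

```bash
python3 plan.py .35 .3 .3 76; python3 gm.py
python3 - <<'E'
from h import *
c=cam('scene'); save('s18.png',c); r=(260,200,460,350); cv2.imwrite('pics/s18b.png',cv2.resize(cv2.cvtColor(c['image'],cv2.COLOR_RGB2BGR)[r[1]:r[3],r[0]:r[2]],(800,600),interpolation=cv2.INTER_CUBIC))
E
```

```text
t28.2 p [0.4947 0.1758 0.2656] yaw 76.0 tilt [ 0.028 -0.155 -0.988] w 0.0515 F [ 0.4 -0.8 -0.6] q6 0.67
[[0.018, -0.039, -0.013, -0.0], [0.018, -0.039, -0.013, -0.0], [0.018, -0.039, -0.013, -0.0], [0.018, -0.039, -0.013, -0.0], [0.006, -0.012, -0.004, -0.0], [0.0, 0.0, 0.0, -0.0], [0.0, 0.0, 0.0, -0.0], [0.0, 0.0, 0.0, -0.0]] rest [0. 0. 0.] 0.0
top 67 [0.4961 0.1499 0.1603] 0.166826411806829 [0.4741 0.1402 0.1498] [0.5314 0.1606 0.1668]
scene 140 [0.505  0.1521 0.161 ] 0.16534492232906972 [0.4757 0.1413 0.155 ] [0.5322 0.1629 0.1653]
```

View pics/s18b.png

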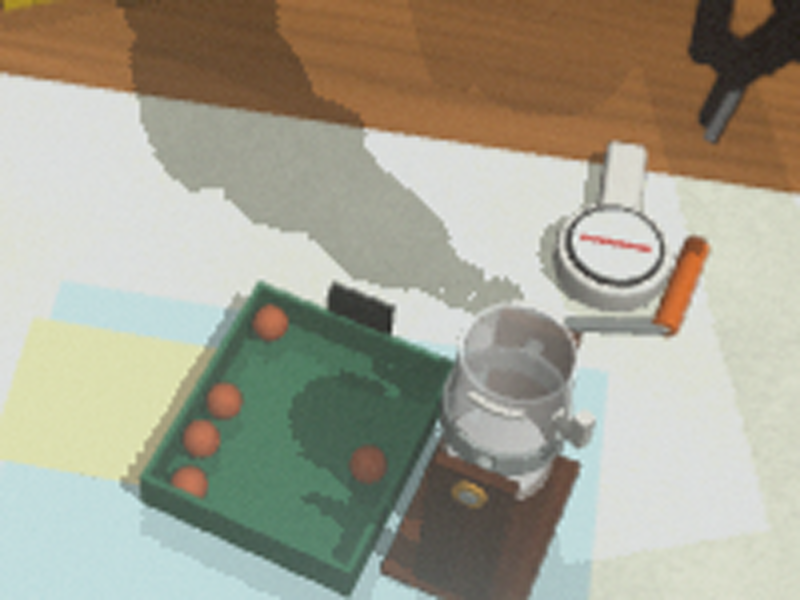

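View pics/s18.png

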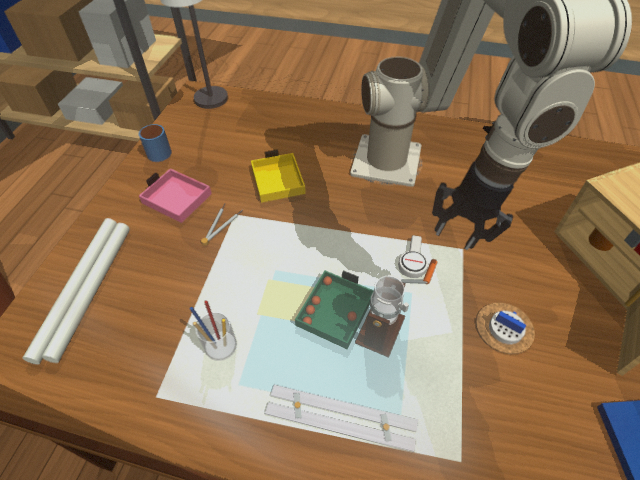

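```bash
python3 -c "
from h import *
print(order.job_done())"
```

```text
the job is handed in; nothing more can be done
None
```

The job is done and handed in at about 28 s of the 64 s allowed; no verdict was reported.

I slid the green tray to the pour spot and squared it up with the stand. I then unscrewed the cap by about 80° and laid it rib-up near the centre of the cork mat. Swinging the jar by its orange crank to its far stop emptied it, and I swung it back upright and let go.

- **Balls:** the last picture shows all five in the tray and the jar empty.
- **Tray:** it stands beside the base plate without touching it. Its measured centre was about 1 mm from the pour spot (scene camera) when I released it.
- **Jar:** it would not move further under a push of about 21 N. After release, the crank grip was within about 1 mm of where it started in the scene camera.
- **Bystanders:** the parallel rule, compass, dividers and pencil cup look unmoved in the picture; I did not measure them.
- **Robot:** the gripper finished clear of everything, with its force reading near zero.

Three readings were off:
- **Tool lean:** the tool leaned up to about 9° over the run, mostly during that final push on the crank. It did not affect the outcome.
- **Top camera:** its last tray reading was off because the arm blocked the view, so I relied on the scene camera.
- **Grip width:** it read about 11 mm on the tray tab, where 14 mm was expected, but the tray moved with the gripper as planned.

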